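# Knock the planing stop down to suit the board

## Robot

A 6-joint arm with a two-finger parallel gripper is mounted at the origin on a cart in front of the work surface, level with it; the furniture and walls round the work are solid. World frame = base frame: x ahead of the robot, y to its left, z up, the work surface at z = 0. Lengths are in m, angles in rad, forces in N, time in s.
With the tool pointing down it reaches from about 0.15 to 0.775 m from the base axis. Payload 6.1 kg.
Tool frame: the origin (TCP) lies midway between the tips of the shut fingers; the grasp point (between the pads) lies 19 mm behind it; z points along the fingers, x is the direction in which the jaws open and shut, and the axes are right-handed (so a half turn about z gives the same grasp; the last joint's range is limited). The gripper opens to 85 mm and grips with 20 to 120 N. Pads are 22 mm wide; open, the fingers measure 114 mm over their backs; the gripper's body (76 mm by 85 mm) begins 54 mm behind the grasp point. The pads swing forward as they close: fully open they stand 13 mm farther back than shut.
Start: joints at [1.197, 0.126, -0.04, 1.405, 0, 1.571], TCP at [0.192, 0.489, 0.198] pointing down, gripper open.
Joint ranges: [-2.72, 2.72], [-0.95, 1.95], [-1.27, 1.35], [-1.78, 2.02], [-1.46, 1.47], [-3.14, 3.14]. Speed limits (rad/s): [2.39, 2.39, 3.01, 3.14, 3.14, 3.14].

## Interface

Orientations are given as [roll, pitch, yaw] about the fixed x, y, z axes, in that order (R = Rz(yaw) Ry(pitch) Rx(roll)).
In Python, from station import observe, snapshot, env gives the robot as it stands.
- The arm moves only by the tool move_arm, never from a script. Its argument "series" is text: rows parted by semicolons, each of 6 numbers parted by spaces: the shift along the tool's x, y, z in m, then the turn, a rotation vector about the tool's x, y, z in degrees. In form: tx ty tz rx ry rz; .... A call has 1 to 20 rows; each row is the pose to reach, as a shift and turn from the pose commanded when the call began, along the tool's axes at that moment; what a row does not reach only later rows make up. A row lasts 1/10 s, in which the tool goes at most 50 mm and 8.59 degrees, less where a joint would pass 70% of its speed; a pose out of reach is approached as far as the arm can. A call with a gripper value outside its range is refused whole. "gripper" is the closure, from 0 (fully open) to 1 (shut), set as the call begins (left out, the last holds). The fingers move at their own pace and stop on an object; "newtons" is the grip in N (left out, the last holds). Time passes only in rows, so rows that repeat a pose let the fingers close. It gives the time, the measured TCP pose, the force and the opening at its end, in the units of the state.
- observe(): the state, without advancing time (a new reading comes with each control period).
- snapshot(name): name is "side" or "top" or "wrist"; returns a dict with "img" (384x512x3 uint8, blue, green, red), "z_map" (384x512 float32, m along the optical axis (not along the pixel's ray), 0 where there is no reading), "K" (3x3 intrinsics, pixels), "origin" and "orientation" of the camera in the world. Camera axes: x right, y up, looking along -z (the intrinsics and any distortion apply to the point x, -y, -z); pixel columns grow to the right and rows downward; lengths in m; the calibration is good to about 2 mm. A picture is of the moment at which its call begins.
- env.sign_off(): hands the job in, once; it reports no verdict.
The state is a dict: "clock": time; "q": joint angles; "dq": joint speeds; "tau": joint torques, N m; "tcp_pos": TCP position; "orientation": TCP orientation; "ft_force": force on the tool from outside, world axes, zero at the start; "moment": the same for the moment, N m; "opening": finger opening in m.
Only numpy, scipy, OpenCV 4.12 (cv2) and the standard library are available. Lean on these libraries where they do the work, as an engineer would, in place of code of your own. Each camera call takes 0.05 s, during which the arm holds its last target.

## Task

The stop of the planing slab stands higher than the plywood board that lies against it and would catch the sanding block. Pick up the wooden mallet and tap the stop down with it, in brisk blows rather than a slow squeeze, until its top stands about half the board's thickness above the slab: clearly below the board's face but still catching its edge. Then put the mallet down on the bench clear of the slab; do not push on the slab or the stop with the gripper, and leave the board, the hammer and the sanding block where they lie.

Things in the scene. Friction and masses are not known exactly. Their poses are not given: they have to be found in the camera images.
- slab: Laminated wooden planing slab on two runners, fixed to the bench, 170 (x) x 340 (y) mm; origin at the centre of its underside on the bench, z up, flat top face at z = +90 mm. The square stop comes up through it at x = 0, y = +115 mm (near its +y end); the plywood board lies on it on the -y side of the stop.
- stop (a joint): Height in m of the stop's top above the slab's top face (0 flush, lowest -0.005). The stop is a 50 x 50 mm square wooden peg, upright in a through mortise of the slab and held by a leaf spring: it slides up and down with about 8 N of friction and stays where it is left.
- stop_top (a point): Centre of the stop's top face, 50 x 50 mm, level; axes as the slab's. It moves with the stop.
- mallet: Joiner's wooden mallet, about 0.4 kg, standing on one striking face. Origin at the centre of that lower face, z up. Head 60 (x) x 50 (y) x 90 (z) mm, the other face at z = 90 mm. The handle runs level from the head along -x, from x = -30 to -193 mm, axis at z = 45 mm, 22 mm wide (y), 27 mm high (z); 25 x 31 mm beyond x = -159 mm.
- mallet_grip (a point): Point on the axis of the mallet's handle, 75 mm from the middle of the head, a good place to grip it across its 22 mm width; axes as the mallet's.
- mallet_head (a point): Middle of the mallet's head, 45 mm above the lower striking face; axes as the mallet's.
- ply_board: Plywood board, 150 x 160 x 18 mm thick, lying loose on the slab with one edge within about 5 mm of the stop's -y side; origin at the centre of its underside. The mallet's head is as wide as the stop: struck over the middle it can land on the board's edge, so let it overhang the stop on the side away from the board.
- hammer: Small steel cross-peen hammer with a wooden handle, 259 x 98 x 26 mm, lying on the bench; not for this job. Origin at the centre of its underside, head at +x.
- sanding_block: Wooden sanding block, 64 x 112 x 28 mm, lying on the bench; origin at the centre of its underside.

How it is judged:
By the outcome, as a careful person would: the job done as asked, in the order asked, and still so for the second after the job is handed in, with the robot touching nothing.
It also fails if it takes over 45 s, if anything falls off the work surface, if the arm or the gripper's body presses on something with over 40 N, if the wrist force passes 120 N, or if a joint passes its speed limit or range.

## Working session

There is one attempt and no reset: what is moved stays moved. The work goes in short steps, Python scripts to look and compute and a tool call to move; the robot and the scene stay as the last step left them, time stands still between calls to the robot, and variables do not carry over. Pictures are saved under pics/ and viewed, and the job is handed in when it is done.

Besides the shell and the picture viewer there is one more tool, called after "Emit:" by a JSON object that holds its "name" and its "arguments". move_arm: Moves the arm, as the interface text tells. Its arguments: {"type":"object","properties":{"series":{"type":"string"},"gripper":{"type":"number"},"newtons":{"type":"number"}},"required":["series"]}

```bash
mkdir -p pics; cat > h.py <<'E'
import numpy as np, cv2
from station import observe, snapshot, env
def snap(n,name):
    s=snapshot(n); cv2.imwrite(f'pics/{name}.png',s['img']); np.savez(f'pics/{name}.npz',**{k:np.array(v) for k,v in s.items()}); return s
from scipy.spatial.transform import Rotation as Ro
def cloud(s):
    z=np.array(s['z_map']);K=np.array(s['K']);h,w=z.shape
    u,v=np.meshgrid(np.arange(w),np.arange(h))
    P=np.stack([(u-K[0,2])/K[0,0]*z,-(v-K[1,2])/K[1,1]*z,-z],-1)
    o=np.array(s['orientation']); R=o if o.shape==(3,3) else Ro.from_euler('xyz',o).as_matrix()
    W=P@R.T+np.array(s['origin']); W[z==0]=np.nan
    return W
E
python3 - <<'E'
from h import *
for n in ['top','side']:
    s=snap(n,n+'0'); print(n,s['origin'],s['orientation'],s['K'], {k for k in s})
print(observe())
E
```

```text
top [ 0.35591104 -0.05377675  1.24248635] [ 0.09132781 -0.0172914  -1.54108103] [[403.73332378   0.         256.17473434]
 [  0.         403.73332378 189.39617258]
 [  0.           0.           1.        ]] {'K', 'z_map', 'img', 'orientation', 'origin'}
side [0.37899658 1.25768117 0.90891329] [ 1.00547946  0.00998307 -3.08267803] [[461.4866859    0.         254.13166077]
 [  0.         461.4866859  193.10517382]
 [  0.           0.           1.        ]] {'K', 'z_map', 'img', 'orientation', 'origin'}
{'clock': 0.1, 'q': array([ 1.19699091e+00,  1.26334123e-01, -4.04949249e-02,  1.40540858e+00,
        4.01003218e-05,  1.57079081e+00]), 'dq': array([ 8.92510351e-04, -3.92398221e-04,  2.12284640e-03,  9.50957964e-05,
        6.63721041e-04,  1.02707028e-03]), 'tau': array([ 1.81767300e-03, -4.36900914e+01,  3.53608167e+01,  1.35983151e-02,
        9.10067456e-05, -1.72874707e-06]), 'tcp_pos': array([0.19154606, 0.48836558, 0.19770434]), 'orientation': array([-3.14155255e+00,  1.44129798e-03,  1.19699643e+00]), 'ft_force': array([ 0.04124181,  0.4517443 , -0.14896889]), 'moment': array([-0.00026657,  0.03428977,  0.00739814]), 'opening': 0.08525402611439599}
```

View pics/top0.png

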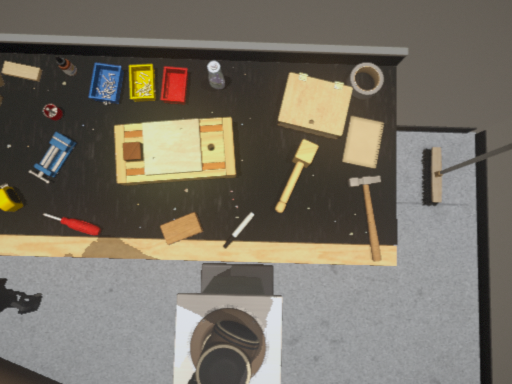

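View pics/side0.png

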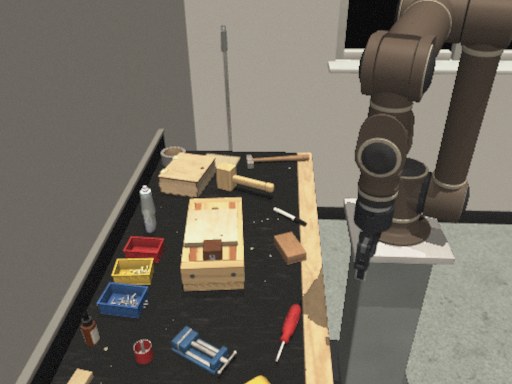

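The top view shows the slab at (175,150) with the dark stop at (133,151), the mallet head at (306,152) with its handle running to (280,208), the hammer at (370,215) and the sanding block at (181,228). Next I'll measure these in world coordinates.

```bash
python3 - <<'E'
from h import *
s=np.load('pics/top0.npz');W=cloud(s)
for u,v in [(133,151),(133,146),(133,157),(175,135),(175,160),(210,130),(210,147),(120,175),(120,127),(230,175),(230,125),(307,152),(293,185),(281,208),(300,120),(181,228),(365,155),(240,230),(225,335),(250,105)]:
    print((u,v),W[v,u].round(4))
img=s['img']
def rect(m,name):
    P=W[m][:,:2].astype(np.float32)
    r=cv2.minAreaRect(P); print(name,m.sum(),np.median(W[m],0).round(4),'rect',r)
uu,vv=np.meshgrid(np.arange(512),np.arange(384))
def box(a,b,c,d): return (uu>=a)&(uu<=b)&(vv>=c)&(vv<=d)
Z=W[...,2]
rect(box(100,245,110,190)&(Z>0.08)&(Z<0.097),'slabtop')
rect(box(140,210,110,190)&(Z>0.10),'board')
rect(box(110,143,130,170)&(Z>0.112),'stop')
rect(box(292,322,135,172)&(Z>0.08),'mhead')
rect(box(270,305,160,215)&(Z>0.04)&(Z<0.075),'mhandle')
print('stop z',np.nanpercentile(Z[box(127,139,145,157)],[5,25,50,75,95]))
print('board z',np.nanpercentile(Z[box(150,195,125,170)],[5,25,50,75,95]))
print('slab z',np.nanpercentile(Z[box(116,230,178,180)],[5,25,50,75,95]))
b=cv2.resize(img[105:220,100:330],None,fx=3.4,fy=3.4,interpolation=cv2.INTER_CUBIC);cv2.imwrite('pics/topzoom.png',b)
E
```

```text
(133, 151) [0.5566 0.2783 0.1194]
(133, 146) [0.5709 0.2793 0.1186]
(133, 157) [0.5398 0.2778 0.1176]
(175, 135) [0.6078 0.1647 0.1116]
(175, 160) [0.5364 0.1615 0.1101]
(210, 130) [0.6305 0.0683 0.091 ]
(210, 147) [0.5897 0.0712 0.0442]
(120, 175) [0.4913 0.3202 0.0891]
(120, 127) [0.6312 0.3289 0.0883]
(230, 175) [0.5019 0.0061 0.0843]
(230, 125) [0.6473 0.011  0.0907]
(307, 152) [ 0.5751 -0.2143  0.0916]
(293, 185) [ 0.482  -0.18    0.0521]
(281, 208) [ 0.4121 -0.145   0.0646]
(300, 120) [ 0.6749 -0.1949  0.0693]
(181, 228) [0.345  0.15   0.0249]
(365, 155) [ 0.5874 -0.4067  0.0087]
(240, 230) [ 0.3442 -0.0265  0.0162]
(225, 335) [ 0.0827 -0.0017  0.1989]
(250, 105) [ 7.366e-01 -4.450e-02 -2.000e-04]
slabtop 3514 [0.5587 0.0878 0.0897] rect ((0.5701373815536499, 0.16871322691440582), (0.17114077508449554, 0.3411496579647064), 6.227095603942871)
board 3008 [0.5742 0.1746 0.1078] rect ((0.5756263732910156, 0.17851662635803223), (0.1513533741235733, 0.17134861648082733), 6.100658893585205)
stop 328 [0.5565 0.2813 0.1216] rect ((0.5578221678733826, 0.28224775195121765), (0.050078149884939194, 0.050728872418403625), 5.810732364654541)
mhead 352 [ 0.5778 -0.2141  0.0893] rect ((0.5785602331161499, -0.21381346881389618), (0.049748893827199936, 0.059687837958335876), 66.82344055175781)
mhandle 433 [ 0.4784 -0.1705  0.0574] rect ((0.477105051279068, -0.1695052534341812), (0.0337553508579731, 0.163405179977417), 67.31487274169922)
stop z [0.1182172  0.12029091 0.12171791 0.1229711  0.12481218]
board z [0.10438361 0.10640997 0.1078437  0.10920834 0.11134506]
slab z [-0.00200541  0.03348183  0.08429076  0.08988992  0.09296778]
```

View pics/topzoom.png

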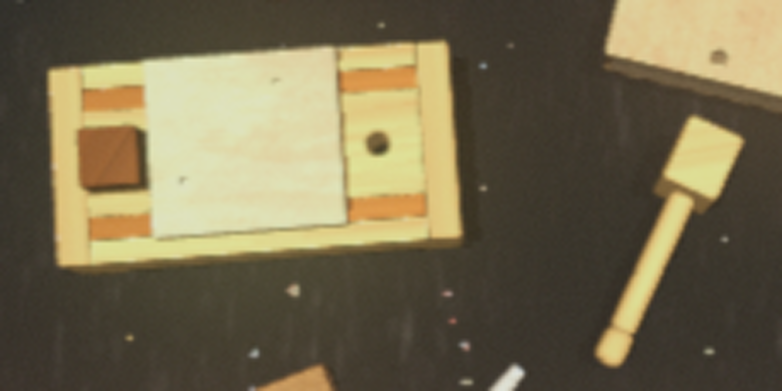

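```bash
cat >> h.py <<'E'
def rel(targets, base=None):
    """targets: list of (xyz, yawdeg[,roll extra]) tool-down poses; prints rows relative to current pose"""
    o=observe(); p0=np.array(o['tcp_pos']); R0=Ro.from_euler('xyz',o['orientation'])
    if base is not None: p0,R0=base
    print('clock',o['clock'],'tcp',p0.round(4),'rpy',np.degrees(R0.as_euler('xyz')).round(2),'f',np.round(o['ft_force'],1),'open',o['opening'])
    for xyz,yaw in targets:
        Rt=Ro.from_euler('xyz',[np.pi,0,np.radians(yaw)])
        d=R0.inv().apply(np.array(xyz)-p0); r=np.degrees((R0.inv()*Rt).as_rotvec())
        print((d*1000).round(1),r.round(2))
E
python3 -c "
from h import *
rel([((.5094,-.1847,.16),67.2),((.5094,-.1847,.024),67.2)])"
```

```text
clock 0.1 tcp [0.1915 0.4884 0.1977] rpy [-1.800e+02  8.000e-02  6.858e+01] f [ 0.   0.5 -0.1] open 0.08525402611439599
[-510.5  541.7   38.4] [-0.    0.08  1.38]
[-510.3  541.7  174.4] [-0.    0.08  1.38]
```

Emit:
{"name": "move_arm", "arguments": {"series": "-0.51 0.5417 0.038 0 0 1.4;-0.51 0.5417 0.038 0 0 1.4;-0.51 0.5417 0.038 0 0 1.4;-0.51 0.5417 0.038 0 0 1.4;-0.51 0.5417 0.038 0 0 1.4;-0.51 0.5417 0.038 0 0 1.4;-0.51 0.5417 0.038 0 0 1.4;-0.51 0.5417 0.038 0 0 1.4;-0.51 0.5417 0.038 0 0 1.4;-0.51 0.5417 0.038 0 0 1.4;-0.51 0.5417 0.038 0 0 1.4;-0.51 0.5417 0.038 0 0 1.4;-0.51 0.5417 0.038 0 0 1.4;-0.51 0.5417 0.038 0 0 1.4;-0.51 0.5417 0.038 0 0 1.4;-0.51 0.5417 0.038 0 0 1.4;-0.51 0.5417 0.038 0 0 1.4;-0.51 0.5417 0.038 0 0 1.4", "gripper": 0}}

```text
clock: 1.9
tcp_pos: [0.5092, -0.1831, 0.1602]
orientation: [-3.141, -0.0, 1.173]
ft_force: [0.8, 0.5, 0.1]
opening: 0.0851
```

```bash
python3 -c "
from h import *
s=snap('wrist','w1'); print(s['origin'],s['orientation'])
rel([((.5094,-.1847,.024),67.2)])"
```

```text
[ 0.44746578 -0.15872546  0.33564408] [-2.70478917e-01 -1.04694937e-03  1.17274279e+00]
clock 1.95 tcp [ 0.5093 -0.1829  0.1605] rpy [-1.7998e+02 -1.0000e-02  6.7240e+01] f [-0.1 -0.5 -0.2] open 0.08556284120514072
[ -1.6   0.9 136.5] [-0.02 -0.01  0.04]
```

View pics/w1.png

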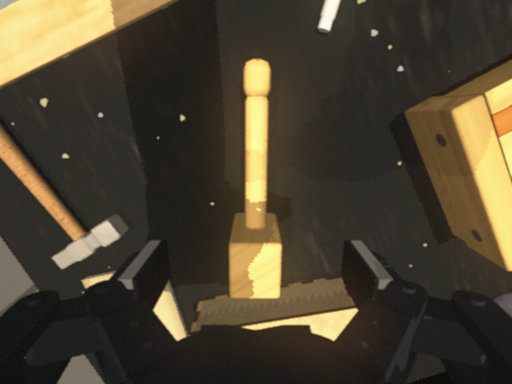

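The wrist picture shows the handle upright at column 257 with the head at (256,262), midway between the fingers at columns 155 and 360. I'll check its position with the wrist depth.

```bash
python3 -c "
from h import *
s=np.load('pics/w1.npz');W=cloud(s)
for v in range(90,300,20):
    m=np.where((W[v,220:300,2]>.04)&(W[v,220:300,2]<.13))[0]+220
    if len(m): print(v,m.min(),m.max(),W[v,m].mean(0).round(4),W[v,(m.min()+m.max())//2].round(4))
"
```

```text
90 245 269 [ 0.4291 -0.1488  0.0582] [ 0.4291 -0.1489  0.0593]
110 245 268 [ 0.4448 -0.1559  0.0568] [ 0.4447 -0.1564  0.0569]
130 245 267 [ 0.4614 -0.1631  0.057 ] [ 0.4612 -0.1633  0.0578]
150 245 267 [ 0.4785 -0.1706  0.0571] [ 0.4783 -0.1705  0.0587]
170 245 267 [ 0.4964 -0.178   0.057 ] [ 0.4961 -0.178   0.0583]
190 245 266 [ 0.5147 -0.1863  0.0573] [ 0.5141 -0.1865  0.059 ]
210 245 266 [ 0.534  -0.1944  0.0569] [ 0.5336 -0.1947  0.0578]
230 232 278 [ 0.5537 -0.2032  0.0575] [ 0.5536 -0.2032  0.0577]
250 229 281 [ 0.5598 -0.2058  0.0896] [ 0.5598 -0.2058  0.0897]
270 230 281 [ 0.5791 -0.2134  0.0896] [ 0.5788 -0.2138  0.0899]
290 230 280 [ 0.5989 -0.2223  0.0896] [ 0.5989 -0.2223  0.0896]
```

Emit:
{"name": "move_arm", "arguments": {"series": "-0.001 0.001 0.05 0 0 0;-0.001 0.001 0.09 0 0 0;-0.001 0.001 0.115 0 0 0;-0.001 0.001 0.13 0 0 0;-0.001 0.001 0.137 0 0 0;-0.001 0.001 0.137 0 0 0;-0.001 0.001 0.137 0 0 0"}}

```text
clock: 2.65
tcp_pos: [0.5109, -0.1849, 0.0246]
orientation: [3.14, -0.0, 1.173]
ft_force: [-0.2, -0.7, -0.2]
opening: 0.0855
```

Emit:
{"name": "move_arm", "arguments": {"series": "0 0 0 0 0 0;0 0 0 0 0 0;0 0 0 0 0 0;0 0 0 0 0 0;0 0 0 0 0 0;0 0 0 0 0 0;0 0 0 0 0 0;0 0 0 0 0 0", "gripper": 1, "newtons": 110}}

```text
clock: 3.45
tcp_pos: [0.5101, -0.1849, 0.0237]
orientation: [-3.141, -0.0, 1.173]
ft_force: [-4.1, 1.8, 5.3]
opening: 0.0151
```

```bash
python3 -c "
from h import *
s=snap('wrist','w2')
rel([])"
```

```text
clock 3.5 tcp [ 0.5101 -0.185   0.0237] rpy [-1.7998e+02 -1.0000e-02  6.7190e+01] f [-2.7  1.9  6.2] open 0.014870416415398628
```

View pics/w2.png

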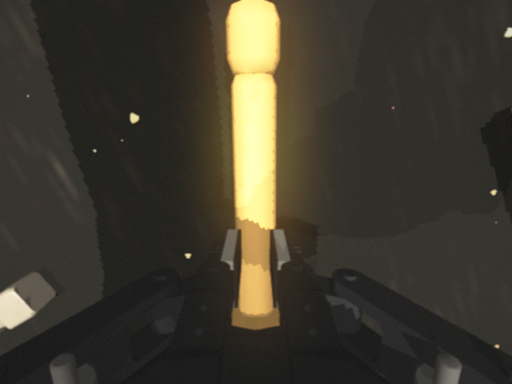

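The fingers are closed on the handle at (255,250), but the opening reads 15 mm where I expected 22 mm. I'll hold for a moment and see whether it settles.

Emit:
{"name": "move_arm", "arguments": {"series": "0 0 0 0 0 0;0 0 0 0 0 0;0 0 0 0 0 0"}}

```text
clock: 3.8
tcp_pos: [0.5101, -0.185, 0.0237]
orientation: [-3.141, -0.0, 1.173]
ft_force: [-2.3, 3.0, 5.2]
opening: 0.0154
```

```bash
python3 -c "
from h import *
s=snap('side','s2')
cv2.imwrite('pics/s2z.png',cv2.resize(s['img'][80:240,150:330],None,fx=3.3,fy=3.3))
rel([])"
```

```text
clock 3.85 tcp [ 0.5101 -0.185   0.0237] rpy [-1.7999e+02 -1.0000e-02  6.7190e+01] f [-2.9  1.1  4.8] open 0.015055488098059244
```

View pics/s2z.png

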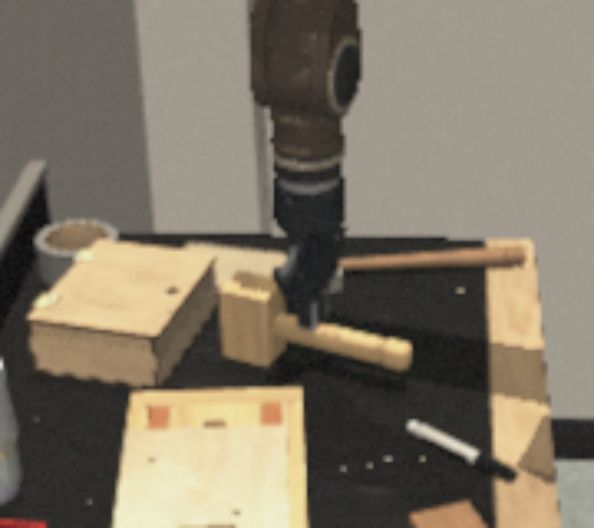

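Emit:
{"name": "move_arm", "arguments": {"series": "0 0 -0.01 0 0 0;0 0 -0.03 0 0 0;0 0 -0.06 0 0 0;0 0 -0.1 0 0 0;0 0 -0.15 0 0 0;0 0 -0.186 0 0 0;0 0 -0.186 0 0 0;0 0 -0.186 0 0 0"}}

```text
clock: 4.65
tcp_pos: [0.5111, -0.1856, 0.2105]
orientation: [3.139, 0.0, 1.172]
ft_force: [0.1, -0.4, -0.8]
opening: 0.0
```

```bash
python3 -c "
from h import *
s=snap('side','s3');t=snap('top','t3')
cv2.imwrite('pics/s3z.png',cv2.resize(s['img'][60:240,150:330],None,fx=3.3,fy=3.3))
rel([])
W=cloud(s)
Z=W[...,2]
m=(W[...,1]<-.05)&(W[...,1]>-.35)&(Z>.15)&(Z<.30)
b=np.array(s['img']).astype(int)
y=m&(b[...,2]-b[...,0]>40)
v,u=np.where(y);print(len(u),u.min(),u.max(),v.min(),v.max())
for c in range(u.min(),u.max()+1,3):
    k=y[:,c]
    if k.any(): print(c,W[k,c].min(0).round(3),W[k,c].max(0).round(3))
"
```

```text
clock 4.75 tcp [ 0.5099 -0.1851  0.2083] rpy [-1.7991e+02  2.0000e-02  6.7180e+01] f [-1.2 -0.6 -0.3] open 0.0002500431071736469Traceback (most recent call last):
  File "<string>", line 11, in <module>
    v,u=np.where(y);print(len(u),u.min(),u.max(),v.min(),v.max())
                                 ~~~~~^^
    return umr_minimum(a, axis, None, out, keepdims, initial, where)
ValueError: zero-size array to reduction operation minimum which has no identity
```

View pics/s3z.png

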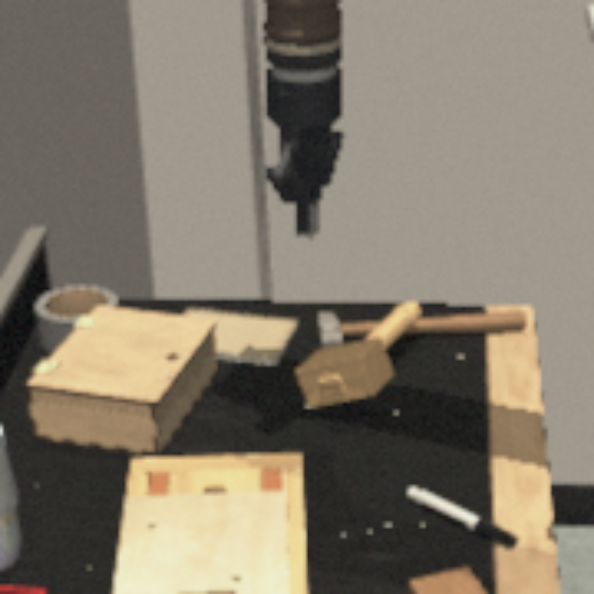

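The lift failed. The side view shows the mallet toppled on the bench at about (345,370) in the zoomed picture, with the fingers shut and empty. I'll check where it lies and why it slipped.

```bash
python3 -c "
from h import *
t=np.load('pics/t3.npz')
cv2.imwrite('pics/t3z.png',cv2.resize(t['img'][100:240,230:400],None,fx=4,fy=4))
s=snap('wrist','w3')
W=cloud(t)
print('stop',np.nanmedian(W[145:158,127:140,2]))
"
```

```text
stop 0.12214063885154669
```

View pics/w3.png

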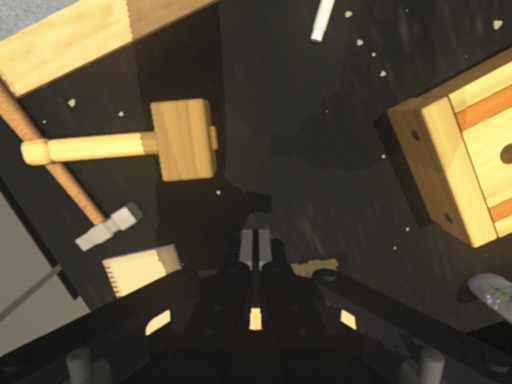

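View pics/t3z.png

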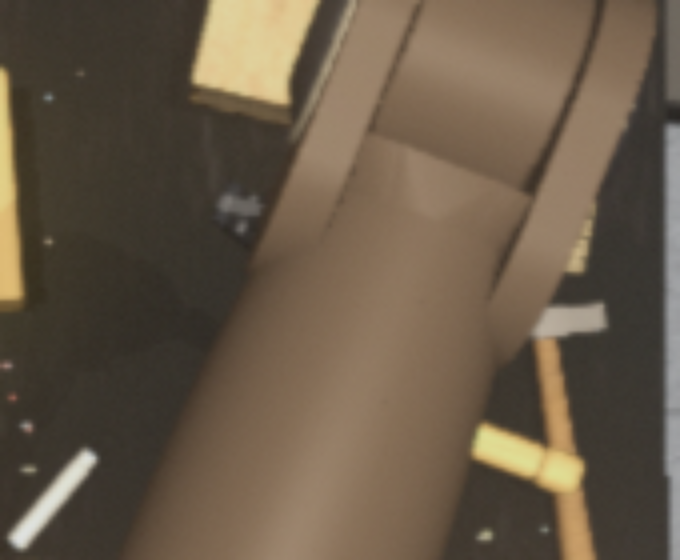

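```bash
python3 -c "
from h import *
o=observe()
for n,(tcp) in [('w2',[.5101,-.185,.0237]),('w3',[.5099,-.1851,.2083]),('w1',[.5093,-.1829,.1605])]:
    s=np.load('pics/%s.npz'%n);W=cloud(s)
    R=Ro.from_euler('xyz',[np.pi,0,np.radians(67.19)])
    T=R.inv().apply((W-np.array(tcp)).reshape(-1,3)).reshape(W.shape)*1000
    print(n)
    for v in ([225,230,235,245,255,265,275,290,310] if n!='w1' else [240,250,260,270,285,300]):
        us=range(225,290,5) if n!='w1' else list(range(140,170,5))+list(range(345,375,5))
        print(v,[tuple(T[v,u].round(0).astype(int)) for u in us])
"
```

```text
w2
225 [(np.int64(-23), np.int64(12), np.int64(24)), (np.int64(-20), np.int64(12), np.int64(23)), (np.int64(-16), np.int64(12), np.int64(24)), (np.int64(-9), np.int64(-10), np.int64(-32)), (np.int64(-7), np.int64(-11), np.int64(-34)), (np.int64(-4), np.int64(-11), np.int64(-35)), (np.int64(-1), np.int64(-11), np.int64(-34)), (np.int64(1), np.int64(-10), np.int64(-33)), (np.int64(4), np.int64(-10), np.int64(-33)), (np.int64(7), np.int64(-10), np.int64(-33)), (np.int64(10), np.int64(-8), np.int64(-27)), (np.int64(17), np.int64(12), np.int64(25)), (np.int64(21), np.int64(12), np.int64(24))]
230 [(np.int64(-23), np.int64(16), np.int64(24)), (np.int64(-14), np.int64(-10), np.int64(-38)), (np.int64(-11), np.int64(-10), np.int64(-39)), (np.int64(-9), np.int64(-10), np.int64(-38)), (np.int64(-7), np.int64(-8), np.int64(-35)), (np.int64(-4), np.int64(-8), np.int64(-33)), (np.int64(-1), np.int64(-8), np.int64(-35)), (np.int64(1), np.int64(-8), np.int64(-35)), (np.int64(4), np.int64(-8), np.int64(-33)), (np.int64(6), np.int64(-9), np.int64(-37)), (np.int64(9), np.int64(-9), np.int64(-37)), (np.
[... 12185 characters left out ...]
65)), (np.int64(41), np.int64(1), np.int64(-71)), (np.int64(41), np.int64(-2), np.int64(-75)), (np.int64(41), np.int64(-5), np.int64(-80))]
300 [(np.int64(-34), np.int64(-16), np.int64(-104)), (np.int64(-33), np.int64(-16), np.int64(-104)), (np.int64(-44), np.int64(7), np.int64(-73)), (np.int64(-44), np.int64(9), np.int64(-69)), (np.int64(-125), np.int64(166), np.int64(151)), (np.int64(-118), np.int64(165), np.int64(150)), (np.int64(101), np.int64(138), np.int64(111)), (np.int64(106), np.int64(137), np.int64(110)), (np.int64(41), np.int64(10), np.int64(-67)), (np.int64(41), np.int64(7), np.int64(-72)), (np.int64(41), np.int64(4), np.int64(-77)), (np.int64(31), np.int64(-16), np.int64(-104))]
```

```bash
python3 -c "
from h import *
for n in ['s3','s2']:
    s=np.load('pics/%s.npz'%n);W=cloud(s)
    p=np.array([.51,-.185])
    d=np.hypot(W[...,0]-p[0],W[...,1]-p[1])
    m=(d<.05)&(W[...,2]>(.1 if n=='s3' else .03))
    v,u=np.where(m)
    for r in range(v.max()-14,v.max()+1):
        k=m[r]
        if k.any(): print(n,r,np.where(k)[0][[0,-1]],np.median(W[r][k],0).round(4))
"
```

```text
s3 118 [234 247] [ 0.5115 -0.1511  0.3049]
s3 119 [235 247] [ 0.5111 -0.1598  0.2974]
s3 120 [235 246] [ 0.5127 -0.1568  0.295 ]
s3 121 [236 246] [ 0.5115 -0.1576  0.2914]
s3 122 [240 246] [ 0.5063 -0.175   0.2804]
s3 123 [240 246] [ 0.5073 -0.1744  0.277 ]
s3 124 [240 246] [ 0.5073 -0.173   0.2738]
s3 125 [240 246] [ 0.5072 -0.1717  0.2708]
s3 126 [240 246] [ 0.5072 -0.1758  0.2652]
s3 127 [240 246] [ 0.5077 -0.1776  0.2609]
s3 128 [240 246] [ 0.507  -0.1744  0.2585]
s3 129 [240 246] [ 0.5075 -0.1743  0.2551]
s3 130 [240 246] [ 0.5073 -0.1723  0.2521]
s3 131 [240 245] [ 0.5099 -0.1789  0.2454]
s3 132 [244 244] [ 0.5049 -0.1771  0.2426]
s2 173 [230 248] [ 0.52   -0.1808  0.0785]
s2 174 [231 248] [ 0.5185 -0.1809  0.074 ]
s2 175 [231 248] [ 0.5182 -0.1826  0.0703]
s2 176 [231 248] [ 0.5254 -0.1864  0.063 ]
s2 177 [231 248] [ 0.5253 -0.1871  0.0585]
s2 178 [231 248] [ 0.5257 -0.1834  0.056 ]
s2 179 [231 252] [ 0.5176 -0.1802  0.0546]
s2 180 [231 256] [ 0.5102 -0.1749  0.0536]
s2 181 [231 256] [ 0.5107 -0.1736  0.0499]
s2 182 [231 255] [ 0.5123 -0.1732  0.0462]
s2 183 [231 254] [ 0.5091 -0.1747  0.0409]
s2 184 [231 254] [ 0.4982 -0.1702  0.0396]
s2 185 [245 254] [ 0.4885 -0.1642  0.0395]
s2 186 [249 254] [ 0.4808 -0.1604  0.0377]
s2 187 [252 254] [ 0.4755 -0.1632  0.0318]
```

Both the side and wrist cameras put the real fingertips about 35 mm behind the reported TCP. That means the first grip only pinched the top of the handle. I'll allow for it and now measure the toppled mallet and the hammer.

```bash
python3 -c "
from h import *
w=np.load('pics/w3.npz');W=cloud(w)
t0=np.load('pics/top0.npz');T=cloud(t0);t3=np.load('pics/t3.npz');T3=cloud(t3)
for p in [(75,245),(110,228),(138,210),(125,208),(60,180),(85,205),(5,90),(20,115),(45,150),(30,153),(60,149),(80,148),(100,146),(120,145),(140,143),(150,142),(160,105),(205,103),(185,140),(165,175),(208,175),(214,137)]: print('w3',p,W[p[1],p[0]].round(4))
for p in [(352,182),(365,181),(379,180),(369,200),(372,225),(376,255)]: print('top0',p,T[p[1],p[0]].round(4),'t3',T3[p[1],p[0]].round(4))
cv2.imwrite('pics/tcmp.png',np.hstack([cv2.resize(np.array(t['img'])[165:270,330:400],None,fx=5,fy=5) for t in (t0,t3)]))
"
```

```text
w3 (75, 245) [ 5.152e-01 -4.705e-01 -4.000e-04]
w3 (110, 228) [ 0.5083 -0.3961  0.0219]
w3 (138, 210) [ 0.5029 -0.3579  0.0053]
w3 (125, 208) [ 0.491  -0.3613  0.026 ]
w3 (60, 180) [ 0.4262 -0.4238  0.0184]
w3 (85, 205) [ 0.4678 -0.4123  0.018 ]
w3 (5, 90) [ 0.3063 -0.426   0.0148]
w3 (20, 115) [ 0.3386 -0.4238  0.0185]
w3 (45, 150) [ 0.3902 -0.4029  0.0422]
w3 (30, 153) [ 0.3867 -0.4196  0.0443]
w3 (60, 149) [ 0.396  -0.3861  0.0422]
w3 (80, 148) [ 0.4041 -0.3637  0.0425]
w3 (100, 146) [ 0.411  -0.3418  0.041 ]
w3 (120, 145) [ 0.419  -0.3201  0.04  ]
w3 (140, 143) [ 0.426  -0.298   0.0384]
w3 (150, 142) [ 0.4295 -0.2868  0.038 ]
w3 (160, 105) [ 0.3993 -0.2523  0.0526]
w3 (205, 103) [ 0.4155 -0.2075  0.0433]
w3 (185, 140) [ 0.4436 -0.2449  0.0495]
w3 (165, 175) [ 0.4706 -0.2835  0.0524]
w3 (208, 175) [ 0.4904 -0.2382  0.0491]
w3 (214, 137) [ 0.4535 -0.2154  0.0345]
top0 (352, 182) [ 0.4998 -0.3627  0.025 ] t3 [ 0.4185 -0.1882  0.7126]
top0 (365, 181) [ 0.5039 -0.4019  0.0267] t3 [ 0.504  -0.4023  0.0254]
top0 (379, 180) [ 0.5098 -0.4485  0.0151] t3 [ 0.5093 -0.4474  0.0185]
top0 (369, 200) [ 0.447  -0.4171  0.0174] t3 [ 0.447  -0.4174  0.0165]
top0 (372, 225) [ 0.3711 -0.4254  0.0213] t3 [ 0.3711 -0.4258  0.02  ]
top0 (376, 255) [ 0.2815 -0.4381  0.0205] t3 [ 0.2816 -0.4376  0.022 ]
```

View pics/tcmp.png

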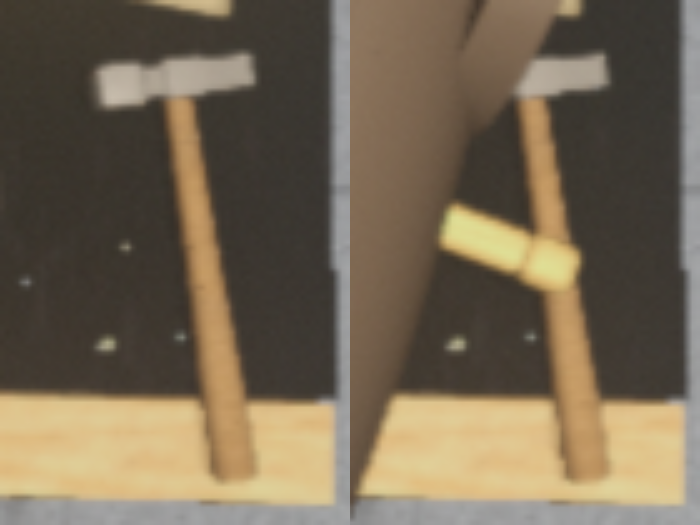

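The hammer has moved less than about 1 mm. The mallet lies on its side with its handle resting on the hammer's handle. My plan:
1. Grip the outer end of the head across its 60 mm faces with the tool tilted.
2. Lift it, turn it 90° and stand it upright.
3. Regrip the handle at the correct depth.

First I'll fit the mallet pose.

```bash
python3 -c "
from h import *
w=np.load('pics/w3.npz');W=cloud(w);Z=W[...,2]
uu,vv=np.meshgrid(np.arange(512),np.arange(384))
m=(uu>150)&(uu<220)&(vv>90)&(vv<190)&(Z>.043)&(Z<.06)
P=W[m].astype(np.float32); r=cv2.minAreaRect(np.ascontiguousarray(P[:,:2]));print('head',r,cv2.boxPoints(r).round(4).tolist())
A=np.c_[P[:,:2]-P[:,:2].mean(0),np.ones(len(P))];print('plane',np.linalg.lstsq(A,P[:,2],rcond=None)[0],P.mean(0))
m=(uu>50)&(uu<152)&(vv>125)&(vv<165)&(Z>.03)&(Z<.06)
P=W[m];c=P.mean(0);v=np.linalg.svd(P-c)[2][0];print('handle',c,v,np.degrees(np.arctan2(v[1],v[0])))
o=observe();print(o['q'].round(3))
"
```

```text
head ((0.4436204433441162, -0.24805325269699097), (0.06014764681458473, 0.0898549035191536), 71.7334213256836) [[0.39149999618530273, -0.26249998807907104], [0.47690001130104065, -0.2906999886035919], [0.49570000171661377, -0.23360000550746918], [0.41040000319480896, -0.2054000049829483]]
plane [-0.01395573 -0.04324235  0.05063523] [ 0.44220862 -0.24653448  0.05063519]
handle [ 0.41199712 -0.34202583  0.03951257] [-0.30401804 -0.95202407  0.03497423] -107.71028966719027
[-0.348  0.161  0.023  1.434 -0.     0.05 ]
```

```bash
cat >> h.py <<'E'
def tool(yaw,al=0):  # down tool, jaw yaw, then tilt about own x
    return Ro.from_euler('xyz',[np.pi,0,np.radians(yaw)])*Ro.from_rotvec([np.radians(al),0,0])
def rel2(targets):
    o=observe(); p0=np.array(o['tcp_pos']); R0=Ro.from_euler('xyz',o['orientation'])
    print('clock',o['clock'],'tcp',p0.round(4),'rpy',np.degrees(o['orientation']).round(2),'q',np.round(o['q'],2),'f',np.round(o['ft_force'],1),'open',round(float(o['opening']),4))
    for xyz,Rt in targets:
        print((R0.inv().apply(np.array(xyz)-p0)*1000).round(1),np.degrees((R0.inv()*Rt).as_rotvec()).round(2))
E
python3 -c "
from h import *
R=tool(72,30);d=R.apply([0,0,1]);G=np.array([.4735,-.2578,.035])
print(d,R.apply([1,0,0]))
rel2([(G+d*(.058-.11),R),(G+d*.058,R)])"
```

```text
[-0.47552826  0.1545085  -0.8660254 ] [ 3.09016994e-01  9.51056516e-01 -5.55111512e-17]
clock 4.8 tcp [ 0.5097 -0.185   0.208 ] rpy [-1.7987e+02  1.0000e-02  6.7180e+01] q [-0.35  0.16  0.02  1.43 -0.    0.05] f [-0.3  0.  -0.5] open -0.0004
[-78.9  21.1 127.9] [29.85 -1.25 -4.71]
[-83.5 -33.5 223.3] [29.85 -1.25 -4.71]
```

Emit:
{"name": "move_arm", "arguments": {"series": "-0.020 0.005 0.03 7.5 -0.3 -1.2;-0.04 0.011 0.06 15 -0.6 -2.4;-0.06 0.016 0.095 22.5 -1 -3.6;-0.079 0.021 0.128 29.85 -1.25 -4.7;-0.079 0.021 0.128 29.85 -1.25 -4.7;-0.079 0.021 0.128 29.85 -1.25 -4.7", "gripper": 0}}

```text
clock: 5.4
tcp_pos: [0.4973, -0.2656, 0.0737]
orientation: [-2.606, -0.002, 1.256]
ft_force: [0.8, 1.3, 0.9]
opening: 0.0848
```

```bash
python3 -c "
from h import *
s=snap('wrist','w4')
R=tool(72,30);d=R.apply([0,0,1]);G=np.array([.4735,-.2578,.035])
rel2([(G+d*.058,R)])
o=observe();W=cloud(s);Ra=Ro.from_euler('xyz',o['orientation'])
print('cam in tool',Ra.inv().apply(s['origin']-o['tcp_pos']).round(4))
T=Ra.inv().apply((W-o['tcp_pos']).reshape(-1,3)).reshape(W.shape)*1000
np.save('pics/w4T.npy',T)
for v in [230,240,250]:
  print(v,[tuple(T[v,u].round(0).astype(int).tolist()) for u in (155,160,165,350,355,360)])
"
```

```text
clock 5.45 tcp [ 0.4985 -0.2658  0.0798] rpy [-1.4993e+02 -4.0000e-02  7.1970e+01] q [-0.45  0.71  0.42  1.8  -0.07 -0.12] f [ 0.8 -0.   1.2] open 0.085
[ -0.2  -0.2 109.9] [-0.07 -0.05 -0.01]
cam in tool [-0.002  -0.0629 -0.1709]
230 [(-91, 35, 72), (-87, 35, 72), (-82, 35, 72), (84, 35, 73), (88, 35, 73), (93, 35, 72)]
240 [(-48, -8, -46), (-46, -7, -45), (-44, -7, -45), (43, -7, -45), (45, -7, -46), (92, 43, 68)]
250 [(-45, -7, -56), (-44, -6, -53), (-44, -3, -46), (41, -5, -52), (42, -7, -56), (44, -7, -55)]
```

View pics/w4.png

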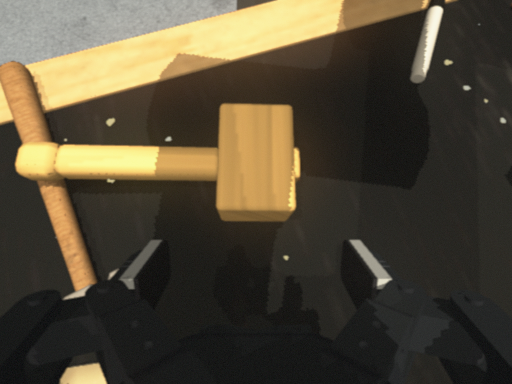

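The wrist view shows the head at (256,162), columns 218 to 294, between the open jaws at columns 165 and 345. The handle runs left to (35,160) over the hammer handle. The 35 mm offset lies along the tool axis. I'll check the clearance in the tool frame.

```bash
python3 -c "
import numpy as np
T=np.load('pics/w4T.npy')
for u,v in [(222,110),(222,160),(222,200),(255,108),(255,160),(255,192),(255,200),(255,214),(290,110),(289,190),(225,205),(225,215),(285,205),(160,160),(297,165)]: print(u,v,T[v,u].round(1))
"
```

```text
222 110 [-28.  -68.3  72.3]
222 160 [-26.7 -31.2  49.7]
222 200 [-25.8  -3.7  34.8]
255 108 [ -1.5 -69.9  73.3]
255 160 [ -1.5 -30.8  52. ]
255 192 [-1.5 -8.9 38.5]
255 200 [-1.5 -3.7 35. ]
255 214 [-1.5 10.5 44.5]
290 110 [ 27.1 -68.4  75.3]
289 190 [24.  -9.9 40.3]
225 205 [-23.5  -0.6  32.3]
225 215 [-25.4  12.7  48.7]
285 205 [20.7 -0.  34.3]
160 160 [-78.2 -29.3  63. ]
297 165 [ 33.2 -24.6  66.9]
```

Emit:
{"name": "move_arm", "arguments": {"series": "0 0 0.04 0 0 0;0 0 0.07 0 0 0;0 0 0.09 0 0 0;0 0 0.105 0 0 0;0 0 0.11 0 0 0;0 0 0.11 0 0 0"}}

```text
clock: 6.05
tcp_pos: [0.4482, -0.2494, -0.0089]
orientation: [-2.629, 0.001, 1.257]
ft_force: [0.2, 0.8, 0.4]
opening: 0.0855
```

Emit:
{"name": "move_arm", "arguments": {"series": "0 0 0 0 0 0;0 0 0 0 0 0;0 0 0 0 0 0;0 0 0 0 0 0;0 0 0 0 0 0;0 0 0 0 0 0", "gripper": 1, "newtons": 80}}

```text
clock: 6.65
tcp_pos: [0.4486, -0.2497, -0.0113]
orientation: [-2.624, 0.001, 1.257]
ft_force: [2.5, 3.6, 13.8]
opening: 0.0594
```

```bash
python3 -c "
from h import *
s=snap('wrist','w5');s=snap('side','s5')
cv2.imwrite('pics/s5z.png',cv2.resize(s['img'][60:240,150:330],None,fx=3.3,fy=3.3))
rel2([])"
```

```text
clock 6.75 tcp [ 0.4486 -0.2497 -0.0113] rpy [-1.5034e+02  7.0000e-02  7.2000e+01] q [-0.46  0.64  0.1   1.54 -0.07 -0.13] f [ 3.3  2.4 14. ] open 0.0592
```

View pics/w5.png

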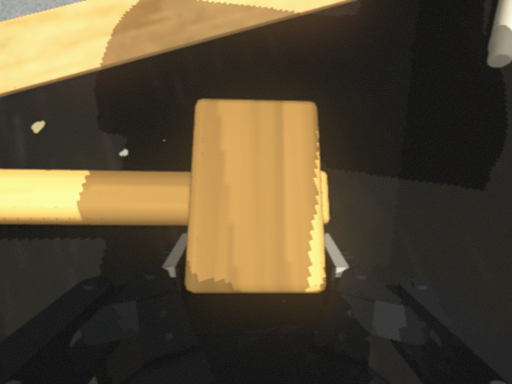

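View pics/s5z.png

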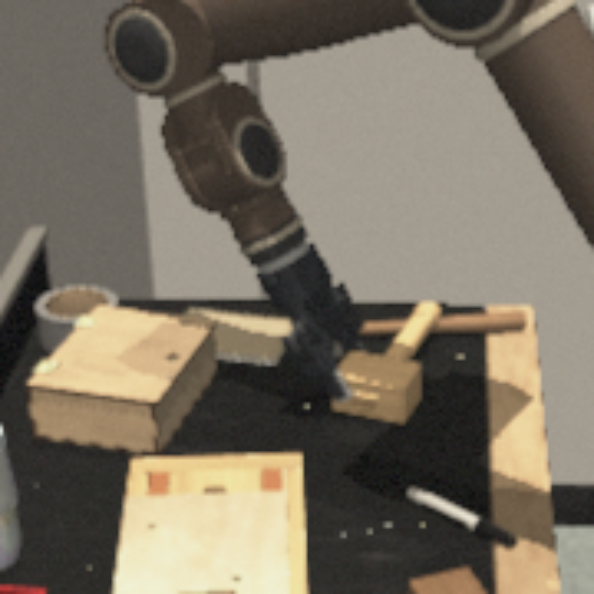

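The wrist and side views show the head's end held between the pads, with an opening of 59 mm. I'll lift it straight up.

Emit:
{"name": "move_arm", "arguments": {"series": "0 -0.005 -0.0087 0 0 0;0 -0.015 -0.026 0 0 0;0 -0.03 -0.052 0 0 0;0 -0.045 -0.078 0 0 0;0 -0.06 -0.104 0 0 0;0 -0.07 -0.121 0 0 0;0 -0.07 -0.121 0 0 0;0 -0.07 -0.121 0 0 0"}}

```text
clock: 7.55
tcp_pos: [0.447, -0.2492, 0.1251]
orientation: [-2.621, -0.0, 1.256]
ft_force: [-0.5, 0.8, -4.9]
opening: 0.0594
```

```bash
python3 -c "
from h import *
s=snap('side','s6')
cv2.imwrite('pics/s6z.png',cv2.resize(s['img'][60:240,150:330],None,fx=3.3,fy=3.3))
o=observe();p=o['tcp_pos']
R1=tool(72,30);g=p-R1.apply([0,0,1])*.058
print('grip pt',g)
# target standing: 
for al in (15,0,-15,-30,-45,-60):
    R=tool(72,al); G=np.array([.49,-.19,.15]); rel2([(G+R.apply([0,0,1])*.058,R)])
"
```

```text
grip pt [ 0.47408942 -0.25797505  0.1747022 ]
clock 7.6 tcp [ 0.4465 -0.249   0.1245] rpy [-1.5008e+02 -2.0000e-02  7.1990e+01] q [-0.46  0.58  0.29  1.8  -0.07 -0.13] f [ 0.2 -0.2 -4.2] open 0.0591
[69.6 22.2 22.4] [-14.92  -0.02  -0.  ]
clock 7.6 tcp [ 0.4465 -0.249   0.1245] rpy [-1.5008e+02 -2.0000e-02  7.1990e+01] q [-0.46  0.58  0.29  1.8  -0.07 -0.13] f [ 0.2 -0.2 -4.2] open 0.0591
[69.6 36.2 16.6] [-2.992e+01 -2.000e-02 -1.000e-02]
clock 7.6 tcp [ 0.4465 -0.249   0.1245] rpy [-1.5008e+02 -2.0000e-02  7.1990e+01] q [-0.46  0.58  0.29  1.8  -0.07 -0.13] f [ 0.2 -0.2 -4.2] open 0.0591
[69.6 48.3  7.4] [-4.492e+01 -2.000e-02 -1.000e-02]
clock 7.6 tcp [ 0.4465 -0.249   0.1245] rpy [-1.5008e+02 -2.0000e-02  7.1990e+01] q [-0.46  0.58  0.29  1.8  -0.07 -0.13] f [ 0.2 -0.2 -4.2] open 0.0591
[69.6 57.5 -4.6] [-5.992e+01 -2.000e-02 -1.000e-02]
clock 7.6 tcp [ 0.4465 -0.249   0.1245] rpy [-1.5008e+02 -2.0000e-02  7.1990e+01] q [-0.46  0.58  0.29  1.8  -0.07 -0.13] f [ 0.2 -0.2 -4.2] open 0.0591
[ 69.6  63.3 -18.5] [-7.492e+01 -2.000e-02 -2.000e-02]
clock 7.6 tcp [ 0.4465 -0.249   0.1245] rpy [-1.5008e+02 -2.0000e-02  7.1990e+01] q [-0.46  0.58  0.29  1.8  -0.07 -0.13] f [ 0.2 -0.2 -4.2] open 0.0591
[ 69.6  65.3 -33.5] [-8.992e+01 -2.000e-02 -2.000e-02]
```

View pics/s6z.png

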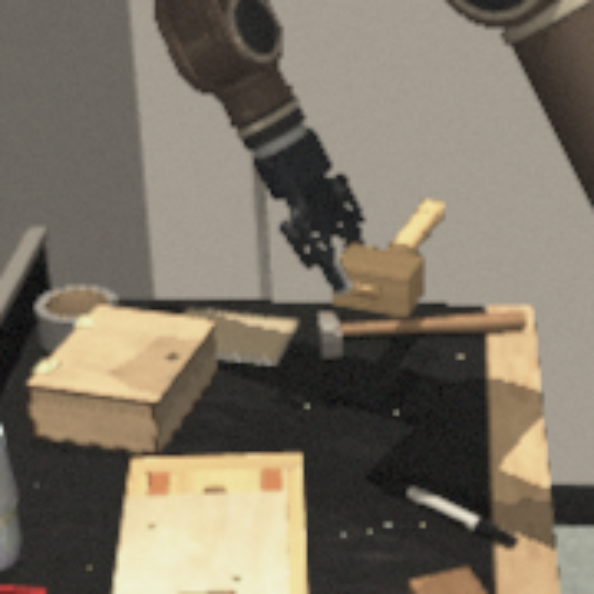

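The mallet is lifted clear and held level. Now I'll turn it 90° about the jaw axis while moving it away from the hammer.

Emit:
{"name": "move_arm", "arguments": {"series": "0.03 0.003 0.02 -4 0 0;0.06 0.01 0.025 -11 0 0;0.0886 0.0168 0.0255 -18.5 0 0;0.0886 0.025 0.022 -26 0 0;0.0886 0.0315 0.019 -33.5 0 0;0.0886 0.038 0.015 -41 0 0;0.0886 0.045 0.009 -48.5 0 0;0.0886 0.0495 0.002 -56 0 0;0.0886 0.054 -0.004 -63.5 0 0;0.0886 0.057 -0.012 -71 0 0;0.0886 0.059 -0.02 -79 0 0;0.0886 0.06 -0.028 -87 0 0;0.0886 0.06 -0.0305 -90 0 0;0.0886 0.06 -0.0305 -90 0 0;0.0886 0.06 -0.0305 -90 0 0"}}

```text
clock: 9.1
tcp_pos: [0.5363, -0.1851, 0.1193]
orientation: [2.098, -0.0, 1.256]
ft_force: [-0.0, -0.5, -3.0]
opening: 0.0589
```

```bash
python3 -c "
from h import *
s=snap('side','s7')
cv2.imwrite('pics/s7z.png',cv2.resize(s['img'][60:240,150:330],None,fx=3.3,fy=3.3))
s=snap('top','t7')
cv2.imwrite('pics/t7z.png',cv2.resize(s['img'][80:260,180:400],None,fx=3.3,fy=3.3))
rel2([])
"
```

```text
clock 9.2 tcp [ 0.5385 -0.1858  0.1228] rpy [119.94  -0.    71.99] q [-0.35 -0.42 -1.22 -0.28  0.03 -0.02] f [ 1.5  0.8 -3. ] open 0.0589
```

View pics/s7z.png

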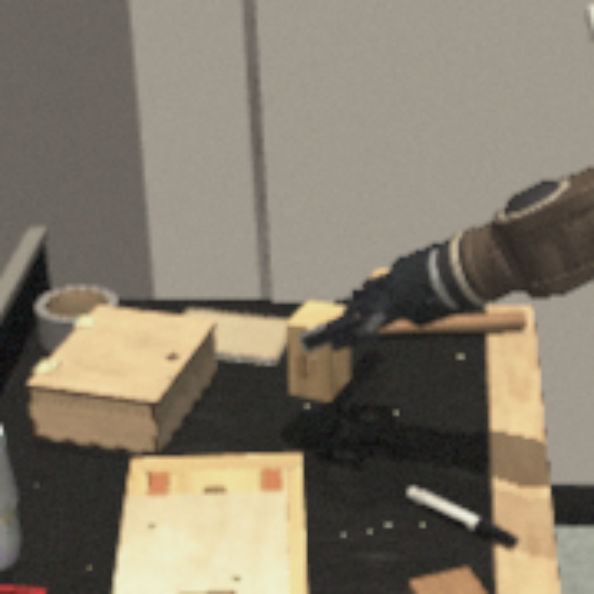

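View pics/t7z.png

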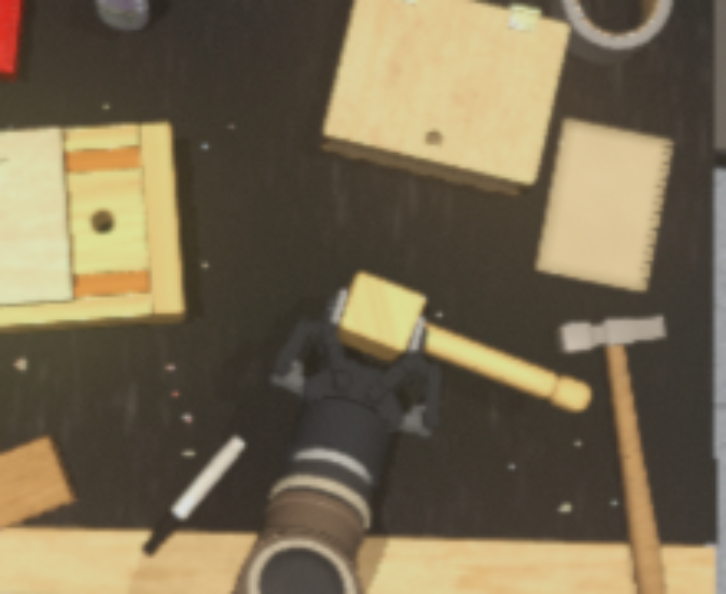

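The mallet is upright in the gripper, with the top view showing the head at (380,315) and the handle at (580,390), clear of the hammer. I'll measure its height before setting it down.

```bash
python3 -c "
from h import *
t=np.load('pics/t7.npz');W=cloud(t);Z=W[...,2]
uu,vv=np.meshgrid(np.arange(512),np.arange(384))
m=(uu>283)&(uu<309)&(vv>162)&(vv<188)&(Z>.13)&(Z<.25)&(np.array(t['img'])[...,2]>150)
P=W[m].astype(np.float32);print(len(P),P.mean(0),np.percentile(P[:,2],[5,50,95]))
A=np.c_[P[:,:2]-P[:,:2].mean(0),np.ones(len(P))];print('plane',np.linalg.lstsq(A,P[:,2],rcond=None)[0])
r=cv2.minAreaRect(np.ascontiguousarray(P[:,:2]));print(r)
for u,v in [(315,182),(325,186),(335,190),(345,194),(353,198)]: print(W[v,u].round(4))
s=np.load('pics/s7.npz');W=cloud(s)
for u,v in [(245,180),(243,175),(246,168),(250,178),(240,176)]: print('side',W[v,u].round(4))
rel2([((.5385+.0333,-.1858-.0109,.1228-.07),tool(72,-60))])
"
```

```text
421 [ 0.50008076 -0.17545903  0.15917018] [0.15440649 0.15934549 0.16314633]
plane [-0.02651998  0.00142223  0.15917021]
((0.5008466243743896, -0.17541931569576263), (0.07069472223520279, 0.050385959446430206), 70.0016098022461)
[ 0.4842 -0.233   0.1286]
[ 0.4739 -0.2609  0.1294]
[ 0.4636 -0.2889  0.1294]
[ 0.4534 -0.3174  0.1275]
[ 0.4431 -0.3401  0.1261]
side [ 0.5027 -0.1466  0.0705]
side [ 0.5099 -0.1519  0.0878]
side [ 0.4978 -0.1416  0.1222]
side [ 0.4844 -0.1414  0.0823]
side [ 0.5202 -0.1474  0.086 ]
clock 9.2 tcp [ 0.5385 -0.1858  0.1228] rpy [119.94  -0.    71.99] q [-0.35 -0.42 -1.22 -0.28  0.03 -0.02] f [ 1.5  0.8 -3. ] open 0.0589
[ -0.  -43.1  65.3] [ 0.06  0.01 -0.01]
```

Emit:
{"name": "move_arm", "arguments": {"series": "0 0.0175 0.03 0 0 0;0 0 0.0403 0 0 0;0 -0.017 0.05 0 0 0;0 -0.0275 0.0563 0 0 0;0 -0.0345 0.0603 0 0 0;0 -0.038 0.0623 0 0 0;0 -0.0405 0.0638 0 0 0;0 -0.042 0.0647 0 0 0;0 -0.0431 0.0653 0 0 0;0 -0.0431 0.0653 0 0 0;0 -0.0431 0.0653 0 0 0"}}

```text
clock: 10.3
tcp_pos: [0.574, -0.1975, 0.055]
orientation: [2.095, -0.0, 1.257]
ft_force: [0.3, 0.3, -3.4]
opening: 0.0586
```

```bash
python3 -c "
from h import *
s=snap('side','s8')
cv2.imwrite('pics/s8z.png',cv2.resize(s['img'][80:220,170:310],None,fx=4,fy=4))
t=snap('top','t8');W=cloud(t);Z=W[...,2]
rel2([])
uu,vv=np.meshgrid(np.arange(512),np.arange(384))
m=(np.abs(W[...,0]-.534)<.06)&(np.abs(W[...,1]+.186)<.06)&(Z>.08)&(Z<.11)&(np.array(t['img'])[...,2]>150)
P=W[m].astype(np.float32);print(len(P),P.mean(0),np.percentile(P[:,2],[5,50,95]))
A=np.c_[P[:,:2]-P[:,:2].mean(0),np.ones(len(P))];print('plane',np.linalg.lstsq(A,P[:,2],rcond=None)[0])
"
```

```text
clock 10.4 tcp [ 0.574  -0.1974  0.0549] rpy [120.06  -0.    72.  ] q [-0.35 -0.12 -1.26 -0.62  0.03 -0.02] f [ 0.7  1.2 -4.1] open 0.0592
392 [ 0.53586596 -0.18617785  0.09272416] [0.08826483 0.09261233 0.09696846]
plane [-0.03364846  0.01632841  0.09272414]
```

View pics/s8z.png

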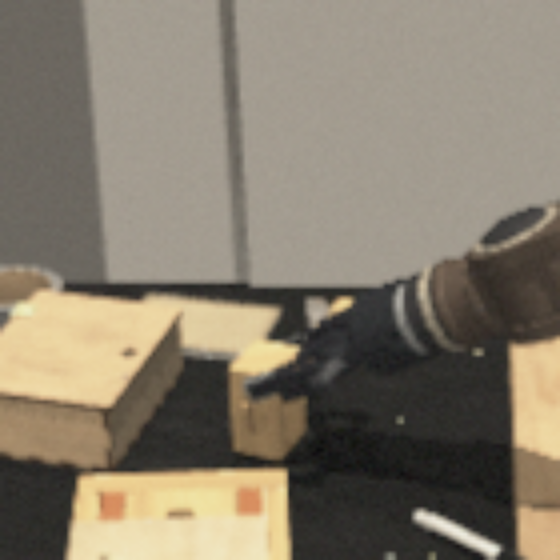

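It is about 3 mm above the bench and joint 3 is near its limit. I'll go slightly outward and down.

Emit:
{"name": "move_arm", "arguments": {"series": "0 0.0065 0.0115 0 0 0;0 0.0065 0.014 0 0 0;0 0.005 0.0147 0 0 0;0 0.004 0.015 0 0 0;0 0.004 0.015 0 0 0"}}

```text
clock: 10.9
tcp_pos: [0.5888, -0.2022, 0.0521]
orientation: [2.093, 0.0, 1.257]
ft_force: [-2.5, 0.5, 4.1]
opening: 0.0589
```

```bash
python3 -c "
from h import *
t=snap('top','t9');W=cloud(t);Z=W[...,2]
rel2([])
m=(np.abs(W[...,0]-.55)<.06)&(np.abs(W[...,1]+.186)<.06)&(Z>.08)&(Z<.11)&(np.array(t['img'])[...,2]>150)
P=W[m].astype(np.float32);print(len(P),P.mean(0),np.percentile(P[:,2],[5,50,95]))
"
```

```text
clock 10.95 tcp [ 0.5888 -0.2023  0.052 ] rpy [119.93   0.    72.  ] q [-0.34 -0.08 -1.24 -0.64  0.03 -0.02] f [-1.3  1.8  4.8] open 0.0593
386 [ 0.55036664 -0.19111738  0.08978205] [0.08508667 0.08984553 0.0935876 ]
```

Emit:
{"name": "move_arm", "arguments": {"series": "0 0 0 0 0 0;0 0 0 0 0 0;0 0 0 0 0 0;0 0 0 0 0 0;0 0 -0.02 0 0 0;0 0 -0.05 0 0 0;0 0 -0.085 0 0 0;0 0 -0.12 0 0 0;0 0 -0.12 0 0 0", "gripper": 0}}

```text
clock: 11.85
tcp_pos: [0.4919, -0.1711, 0.1247]
orientation: [2.096, 0.0, 1.257]
ft_force: [0.8, 0.7, -0.0]
opening: 0.0854
```

```bash
python3 -c "
from h import *
t=snap('top','t10');W=cloud(t);Z=W[...,2]
cv2.imwrite('pics/t10z.png',cv2.resize(t['img'][80:260,180:400],None,fx=3.3,fy=3.3))
rel2([])
b=np.array(t['img']).astype(int)
m=(np.abs(W[...,0]-.545)<.07)&(np.abs(W[...,1]+.19)<.07)&(Z>.08)&(Z<.11)&(b[...,2]>120)
P=W[m].astype(np.float32);print(len(P),P.mean(0),np.percentile(P[:,2],[5,50,95]));print(cv2.minAreaRect(np.ascontiguousarray(P[:,:2])))
m=(W[...,0]>.42)&(W[...,0]<.55)&(W[...,1]<-.235)&(W[...,1]>-.38)&(Z>.045)&(Z<.075)&(b[...,2]-b[...,0]>30)
P=W[m];c=P.mean(0);v=np.linalg.svd(P-c)[2][0];print('handle',len(P),c,v,np.degrees(np.arctan2(v[1],v[0])))
"
```

```text
clock 11.9 tcp [ 0.4932 -0.1716  0.1235] rpy [1.2019e+02 1.0000e-02 7.2000e+01] q [-0.36 -0.57 -1.26 -0.17  0.04 -0.02] f [0.6 0.5 0.8] open 0.0853
356 [ 0.5500106  -0.19058493  0.08955528] [0.08551271 0.08960029 0.09333775]
((0.5511770248413086, -0.19106808304786682), (0.05995074287056923, 0.05073428153991699), 69.38725280761719)
handle 372 [ 0.50862096 -0.30320955  0.05666354] [-0.35094828 -0.93637045  0.0067587 ] -110.54581738286011
```

View pics/t10z.png

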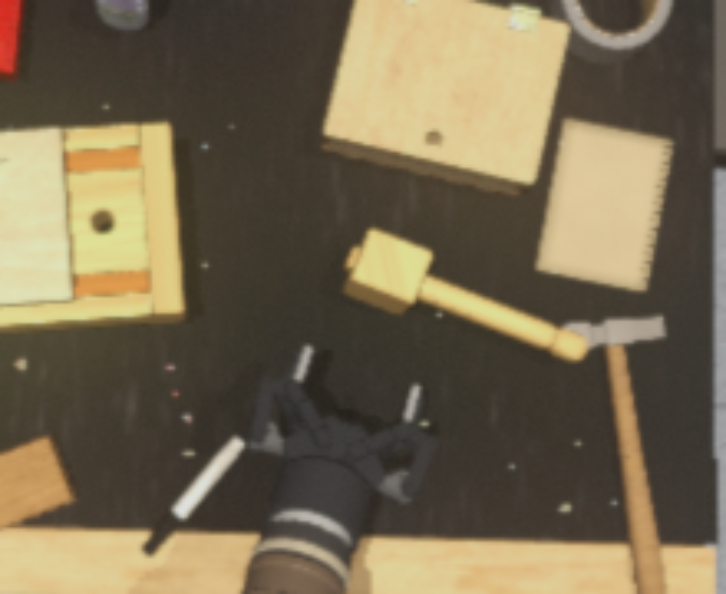

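The mallet now stands upright with its yaw at 69.5°, and the gripper has let go cleanly. Next I'll bring the tool vertical above it and turn it across the handle.

```bash
python3 -c "
from h import *
rel2([((.5,-.23,.28),tool(72,0)),((.5247,-.2612,.16),tool(159.5,0))])
o=observe();p0=o['tcp_pos'];R0=tool(72,0)
print((R0.inv().apply(np.array([.5247,-.2612,.14])-np.array([.5,-.23,.28]))*1000).round(1))
"
```

```text
clock 11.9 tcp [ 0.4932 -0.1716  0.1235] rpy [1.2019e+02 1.0000e-02 7.2000e+01] q [-0.36 -0.57 -1.26 -0.17  0.04 -0.02] f [0.6 0.5 0.8] open 0.0853
[-53.4 147.6 -57.5] [5.981e+01 1.000e-02 1.000e-02]
[-75.5  60.5  31.5] [ 47.32  45.31 -78.77]
[-22.   33.1 140. ]
```

Emit:
{"name": "move_arm", "arguments": {"series": "0 0.03 -0.025 0 0 0;-0.01 0.06 -0.05 6 0 0;-0.025 0.09 -0.0575 14 0 0;-0.04 0.12 -0.0575 22 0 0;-0.053 0.1476 -0.0575 30 0 0;-0.053 0.1476 -0.0575 38 0 0;-0.053 0.1476 -0.0575 46 0 0;-0.053 0.1476 -0.0575 53 0 0;-0.053 0.1476 -0.0575 59.8 0 0;-0.053 0.1476 -0.0575 59.8 0 0"}}

```text
clock: 12.9
tcp_pos: [0.5072, -0.2321, 0.2629]
orientation: [-3.111, -0.002, 1.258]
ft_force: [1.0, 0.2, -1.8]
opening: 0.0855
```

Emit:
{"name": "move_arm", "arguments": {"series": "-0.022 0.033 0 0 0 -8.5;-0.022 0.033 0 0 0 -17;-0.022 0.033 0 0 0 -25.5;-0.022 0.033 0 0 0 -34;-0.022 0.033 0 0 0 -42.5;-0.022 0.033 0 0 0 -51;-0.022 0.033 0 0 0 -59.5;-0.022 0.033 0.03 0 0 -68;-0.022 0.033 0.06 0 0 -76.5;-0.022 0.033 0.09 0 0 -85;-0.022 0.033 0.11 0 0 -87.5;-0.022 0.033 0.11 0 0 -87.5;-0.022 0.033 0.11 0 0 -87.5"}}

```text
clock: 14.2
tcp_pos: [0.5254, -0.2609, 0.1634]
orientation: [-3.142, -0.01, 2.783]
ft_force: [0.3, -0.1, 0.4]
opening: 0.0852
```

```bash
python3 -c "
from h import *
s=snap('wrist','w11');W=cloud(s)
o=observe();Ra=Ro.from_euler('xyz',o['orientation'])
T=Ra.inv().apply((W-o['tcp_pos']).reshape(-1,3)).reshape(W.shape)*1000
np.save('pics/w11T.npy',T)
rel2([((.5247,-.2612,-.011),tool(159.5,0))])
"
```

```text
clock 14.25 tcp [ 0.5258 -0.2611  0.1646] rpy [-179.99   -0.47  159.45] q [-0.46  0.25  0.04  1.37 -0.   -1.67] f [ 0.9 -0.1  0.6] open 0.0854
[ -0.4  -0.5 175.6] [-0.01 -0.47 -0.05]
```

View pics/w11.png

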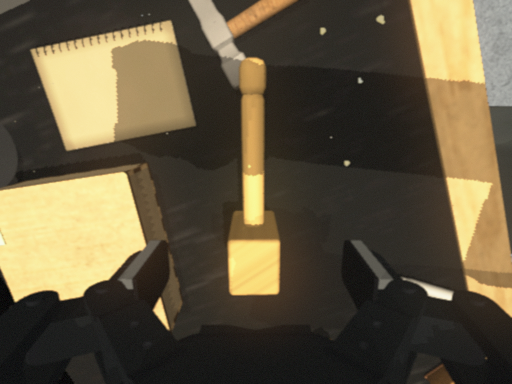

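```bash
python3 -c "
import numpy as np
T=np.load('pics/w11T.npy')
for u,v in [(253,100),(253,150),(253,190),(254,220),(240,280),(278,280),(135,180),(160,230),(150,175),(170,290),(240,75)]: print(u,v,T[v,u].round(1))
for v in (150,190):
  m=np.where((T[v,220:290,2]<115)&(T[v,220:290,2]>80))[0]+220; print(v,T[v,m[0]],T[v,m[-1]])
"
```

```text
253 100 [ -2.5 -81.1 106. ]
253 150 [ -2.6 -35.4 105.2]
253 190 [ -2.7   4.6 106.5]
254 220 [ -1.8  35.9 104.7]
240 280 [-15.4  86.7  75. ]
278 280 [21.6 87.7 76.4]
135 180 [-123.6   -3.5  116.3]
160 230 [-113.4   64.   146.2]
150 175 [-123.8    0.4  159.9]
170 290 [-103.3  136.1  132.2]
240 75 [ -14.4 -103.   110.5]
150 [-13.49173598 -34.54347514 112.33506538] [  8.13394508 -34.53635978 112.2651858 ]
190 [-12.97037755   6.02645997 111.98555031] [  8.46248652   6.20556597 112.57819139]
```

Emit:
{"name": "move_arm", "arguments": {"series": "-0.001 0 0.045 0 -0.4 0;-0.001 0 0.085 0 -0.4 0;-0.001 0 0.12 0 -0.4 0;-0.001 0 0.145 0 -0.4 0;-0.001 0 0.162 0 -0.4 0;-0.001 0 0.172 0 -0.4 0;-0.001 0 0.175 0 -0.4 0;-0.001 0 0.175 0 -0.4 0;-0.001 0 0.175 0 -0.4 0"}}

```text
clock: 15.15
tcp_pos: [0.5256, -0.2611, -0.0092]
orientation: [-3.141, 0.0, 2.784]
ft_force: [0.2, 0.4, 0.0]
opening: 0.0854
```

Emit:
{"name": "move_arm", "arguments": {"series": "0 0 0 0 0 0;0 0 0 0 0 0;0 0 0 0 0 0;0 0 0 0 0 0;0 0 0 0 0 0;0 0 0 0 0 0;0 0 0 0 0 0;0 0 0 0 0 0", "gripper": 1, "newtons": 115}}

```text
clock: 15.95
tcp_pos: [0.5248, -0.2607, -0.0102]
orientation: [-3.141, -0.002, 2.784]
ft_force: [0.5, -0.1, 3.6]
opening: 0.0206
```

```bash
python3 -c "
from h import *
rel2([])
s=snap('wrist','w12')
"
```

```text
clock 15.95 tcp [ 0.5248 -0.2607 -0.0102] rpy [-1.7999e+02 -9.0000e-02  1.5951e+02] q [-0.46  0.32 -0.26  0.99 -0.   -1.67] f [ 0.5 -0.1  3.6] open 0.0206
```

View pics/w12.png

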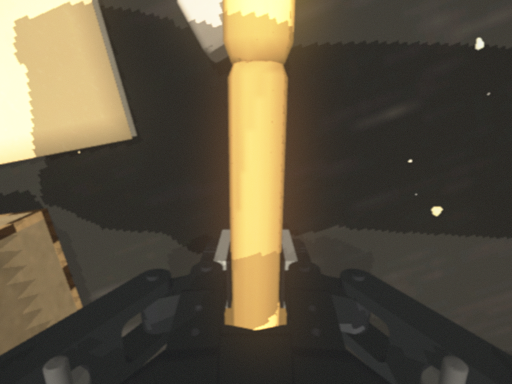

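The grip now reads 20.6 mm, with the handle seated between the pads at (257,265). I'll lift.

Emit:
{"name": "move_arm", "arguments": {"series": "0 0 -0.01 0 0 0;0 0 -0.03 0 0 0;0 0 -0.06 0 0 0;0 0 -0.095 0 0 0;0 0 -0.13 0 0 0;0 0 -0.16 0 0 0;0 0 -0.18 0 0 0;0 0 -0.185 0 0 0;0 0 -0.185 0 0 0"}}

```text
clock: 16.9
tcp_pos: [0.5248, -0.2607, 0.1744]
orientation: [-3.141, -0.002, 2.784]
ft_force: [0.0, -0.5, -4.6]
opening: 0.0206
```

```bash
python3 -c "
from h import *
s=snap('side','s13')
cv2.imwrite('pics/s13z.png',cv2.resize(s['img'][40:220,150:330],None,fx=3.3,fy=3.3))
# stop frame
a=np.radians(6.1);ex=np.array([np.cos(a),np.sin(a),0]);ey=np.array([-np.sin(a),np.cos(a),0])
st=np.array([.5578,.2822,0])
H=st+.012*ey   # head centre
g=H-.075*ex
print(H,g)
rel2([((g[0],g[1],.175),tool(96.1,0))])
"
```

```text
[0.55652483 0.29413206 0.        ] [0.48194949 0.28616225 0.        ]
clock 16.95 tcp [ 0.5244 -0.2605  0.1733] rpy [-179.99   -0.24  159.51] q [-0.46  0.25  0.05  1.38 -0.   -1.67] f [ 0.3 -0.4 -4.4] open 0.0206
[231.1 497.2  -0.9] [-0.14 -0.21 63.41]
```

View pics/s13z.png

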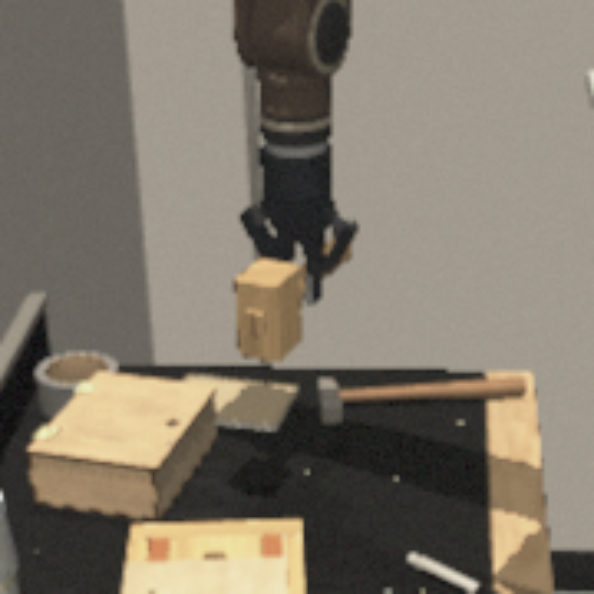

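Emit:
{"name": "move_arm", "arguments": {"series": "0.007 0.015 0 0 0 2;0.021 0.045 0 0 0 6;0.039 0.085 0 0 0 11;0.060 0.129 0 0 0 16.5;0.081 0.174 0 0 0 22;0.102 0.219 0 0 0 28;0.122 0.264 0 0 0 33.5;0.143 0.308 0 0 0 39.5;0.164 0.353 0 0 0 45;0.185 0.398 0 0 0 51;0.203 0.438 0 0 0 56;0.217 0.467 0 0 0 60;0.226 0.487 0 0 0 62.5;0.231 0.497 0 0 0 63.4;0.231 0.497 0 0 0 63.4;0.231 0.497 0 0 0 63.4"}}

```text
clock: 18.55
tcp_pos: [0.4816, 0.2852, 0.1733]
orientation: [-3.137, 0.001, 1.678]
ft_force: [-0.4, 0.3, -4.4]
opening: 0.0206
```

```bash
python3 -c "
from h import *
s=snap('side','s14')
cv2.imwrite('pics/s14z.png',cv2.resize(s['img'][130:310,120:320],None,fx=3.3,fy=3.3))
t=snap('top','t14')
cv2.imwrite('pics/t14z.png',cv2.resize(t['img'][90:210,90:250],None,fx=4,fy=4))
rel2([])
W=cloud(t);Z=W[...,2]
m=(np.abs(W[...,0]-.556)<.07)&(np.abs(W[...,1]-.29)<.07)&(Z>.23)&(Z<.30)&(np.array(t['img'])[...,2]>150)
P=W[m].astype(np.float32);print(len(P),P.mean(0),np.percentile(P[:,2],[5,50,95]));print(cv2.minAreaRect(np.ascontiguousarray(P[:,:2])))
A=np.c_[P[:,:2]-P[:,:2].mean(0),np.ones(len(P))];print('plane',np.linalg.lstsq(A,P[:,2],rcond=None)[0])
W=cloud(s);Z=W[...,2]
m=(np.abs(W[...,0]-.556)<.08)&(np.abs(W[...,1]-.29)<.08)&(Z>.1)&(Z<.30)
v,u=np.where(m&(np.array(s['img'])[...,2]>110))
for r in range(v.min(),v.max()+1,2):
  k=u[v==r]
  if len(k): print(r,k.min(),k.max(),np.nanmedian(W[r,k],0).round(3))
"
```

```text
clock 18.65 tcp [0.4821 0.2848 0.1741] rpy [-1.798e+02 -1.000e-02  9.608e+01] q [ 0.53  0.2  -0.01  1.37  0.    0.43] f [ 0.4 -0.7 -3.8] open 0.0211
475 [0.5542217  0.2891994  0.27140287] [0.24568157 0.27290878 0.27586311]
((0.5329833030700684, 0.27482327818870544), (0.12127900123596191, 0.05943018198013306), 29.281232833862305)
plane [ 0.12496867 -0.04242473  0.27140287]
196 199 220 [0.558 0.274 0.272]
198 198 237 [0.555 0.283 0.271]
200 198 221 [0.555 0.293 0.272]
202 198 220 [0.555 0.302 0.272]
204 198 221 [0.553 0.31  0.271]
206 197 222 [0.551 0.318 0.27 ]
208 197 222 [0.552 0.317 0.264]
210 196 233 [0.54  0.314 0.257]
212 196 233 [0.54  0.316 0.251]
214 196 234 [0.539 0.316 0.245]
216 196 235 [0.538 0.315 0.238]
218 196 235 [0.539 0.314 0.232]
220 197 221 [0.555 0.317 0.227]
222 199 236 [0.55  0.318 0.222]
224 199 241 [0.545 0.317 0.215]
226 199 222 [0.553 0.318 0.209]
228 200 222 [0.552 0.317 0.202]
230 200 222 [0.553 0.317 0.196]
232 189 222 [0.563 0.317 0.189]
234 189 237 [0.563 0.218 0.107]
236 188 237 [0.565 0.228 0.107]
238 188 237 [0.564 0.237 0.107]
240 187 237 [0.538 0.245 0.107]
242 186 237 [0.609 0.257 0.107]
244 186 198 [0.618 0.261 0.103]
250 205 206 [0.573 0.307 0.121]
256 209 214 [0.562 0.309 0.103]
```

View pics/s14z.png

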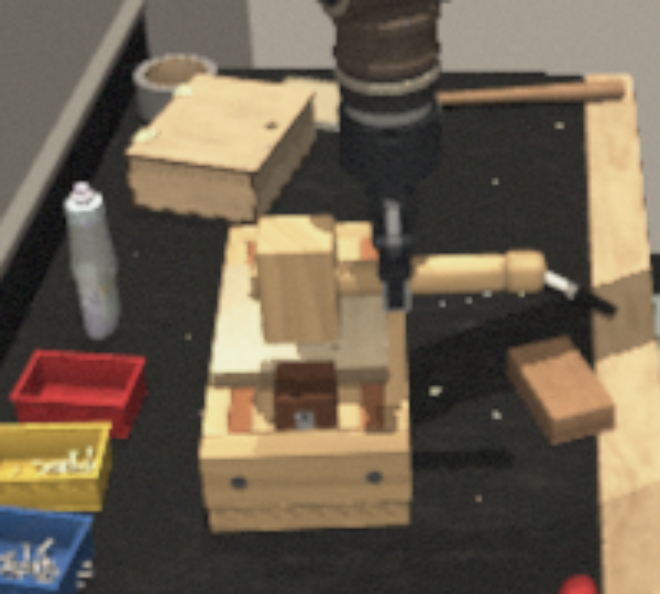

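View pics/t14z.png

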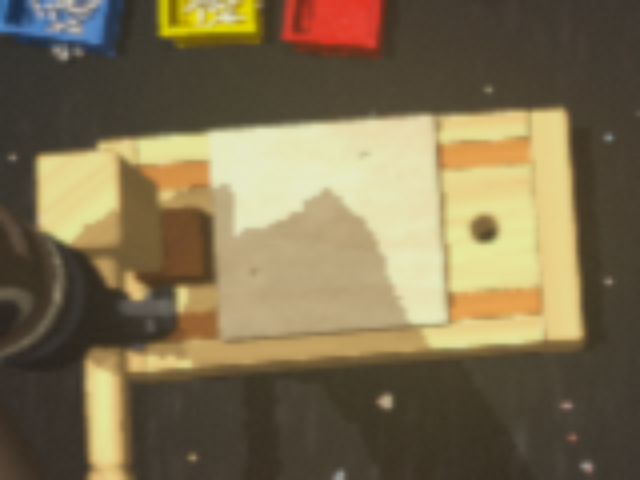

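The head hangs level, its far face at y≈0.317, overhanging the stop about 10 mm away from the board. Its striking face is at about z 0.183 and the stop top at 0.1215. First blow: a fast 50 mm drop and rebound, about 5 mm deep.

Emit:
{"name": "move_arm", "arguments": {"series": "0 0 0.016 0 0 0;0 0 0.016 0 0 0;0 0 0.066 0 0 0;0 0 0.02 0 0 0;0 0 0.016 0 0 0;0 0 0.016 0 0 0"}}

```text
clock: 19.25
tcp_pos: [0.4839, 0.286, 0.1608]
orientation: [3.14, -0.003, 1.677]
ft_force: [0.6, 0.3, -3.0]
opening: 0.0209
```

```bash
cat > m.py <<'E'
from h import *
def meas(name):
    s=snap('side',name+'s'); t=snap('top',name+'t'); rel2([])
    W=cloud(s);b=np.array(s['img']).astype(int)
    # stop top: dark brown pixels near stop (side view)
    for nm,c in (('side',s),('top',t)):
        W=cloud(c);b=np.array(c['img']).astype(int);Z=W[...,2]
        a=np.radians(6.1);d=W[...,:2]-np.array([.5578,.2822]);lx=d[...,0]*np.cos(a)+d[...,1]*np.sin(a);ly=-d[...,0]*np.sin(a)+d[...,1]*np.cos(a)
        br=(b[...,2]<150)&(b[...,2]-b[...,0]>15)
        m=(abs(lx)<.022)&(abs(ly)<.022)&(Z>.085)&(Z<.13)
        print(nm,'stop n',m.sum(),np.nanpercentile(Z[m],[10,50,90]).round(4) if m.sum() else '')
        mb=(abs(lx)<.06)&(ly<-.04)&(ly>-.17)&(Z>.095)&(Z<.12); print(nm,'board z',mb.sum(),np.nanmedian(Z[mb]).round(4))
        ms=(abs(lx)>.035)&(abs(lx)<.08)&(abs(ly)<.05)&(Z>.08)&(Z<.1); print(nm,'slab z',ms.sum(),np.nanmedian(Z[ms]).round(4))
    cv2.imwrite(f'pics/{name}z.png',np.hstack([cv2.resize(s['img'][160:310,150:270],None,fx=3.3,fy=3.3),cv2.resize(t['img'][100:200,90:200],None,fx=3.6,fy=4.95)]))
E
python3 -c "
from m import *
meas('b1')"
```

```text
clock 19.35 tcp [0.4847 0.2867 0.1611] rpy [179.83  -0.18  96.08] q [ 0.53  0.2  -0.04  1.33  0.    0.43] f [ 0.  -0.2 -3.6] open 0.0205
side stop n 160 [0.1083 0.1106 0.1128]
side board z 335 0.1068
side slab z 723 0.0889
top stop n 153 [0.1092 0.112  0.1143]
top board z 1908 0.1078
top slab z 497 0.0899
```

View pics/b1z.png

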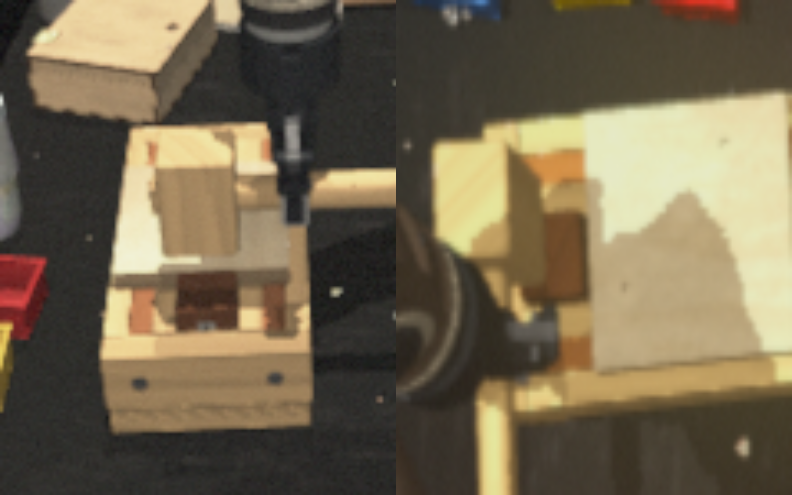

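After blow one the stop stands about 22 mm above the slab and the board is untouched. The second blow should be 8 mm deeper.

Emit:
{"name": "move_arm", "arguments": {"series": "0 0 0.008 0 0 0;0 0 0.008 0 0 0;0 0 0.058 0 0 0;0 0 0.012 0 0 0;0 0 0.008 0 0 0;0 0 0.008 0 0 0"}}

```text
clock: 19.95
tcp_pos: [0.484, 0.2868, 0.1523]
orientation: [3.14, -0.003, 1.678]
ft_force: [1.3, 0.1, -3.6]
opening: 0.0206
```

```bash
python3 -c "
from m import *
meas('b2')"
```

```text
clock 20.05 tcp [0.4847 0.2872 0.1527] rpy [179.85  -0.18  96.12] q [ 0.53  0.2  -0.05  1.32  0.    0.43] f [ 0.5  0.5 -3. ] open 0.0206
side stop n 158 [0.1006 0.1024 0.1045]
side board z 287 0.1068
side slab z 734 0.089
top stop n 154 [0.1004 0.1035 0.1067]
top board z 1912 0.1079
top slab z 480 0.0899
```

View pics/b2z.png

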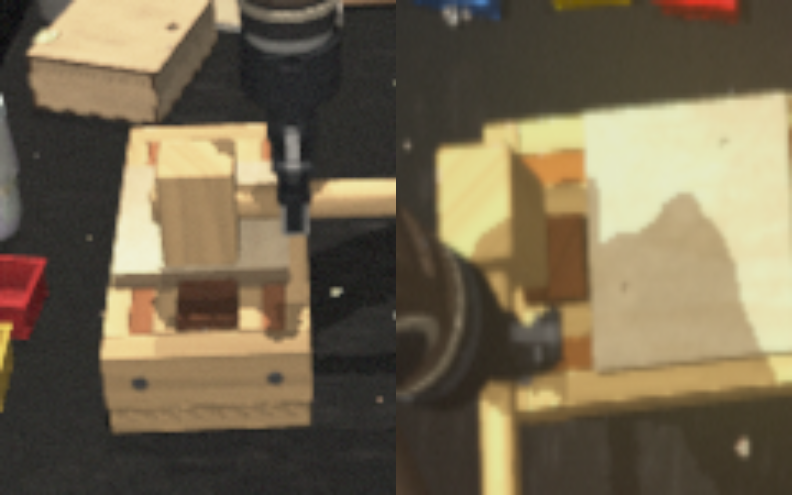

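The stop is at about 13.5 mm, so it has 4.5 mm to go. Third blow.

Emit:
{"name": "move_arm", "arguments": {"series": "0 0 0.0045 0 0 0;0 0 0.0045 0 0 0;0 0 0.0545 0 0 0;0 0 0.008 0 0 0;0 0 0 0 0 0;0 0 0 0 0 0"}}

```text
clock: 20.65
tcp_pos: [0.4843, 0.2869, 0.1529]
orientation: [3.139, -0.003, 1.677]
ft_force: [0.6, 0.7, -2.7]
opening: 0.021
```

```bash
python3 -c "
from m import *
meas('b3')"
```

```text
clock 20.75 tcp [0.4849 0.2872 0.153 ] rpy [179.81  -0.19  96.11] q [ 0.53  0.2  -0.05  1.32  0.    0.43] f [-0.2 -0.4 -3.7] open 0.0209
side stop n 161 [0.0958 0.0982 0.1003]
side board z 282 0.1069
side slab z 730 0.089
top stop n 165 [0.0964 0.0992 0.1019]
top board z 1916 0.108
top slab z 480 0.0899
```

View pics/b3z.png

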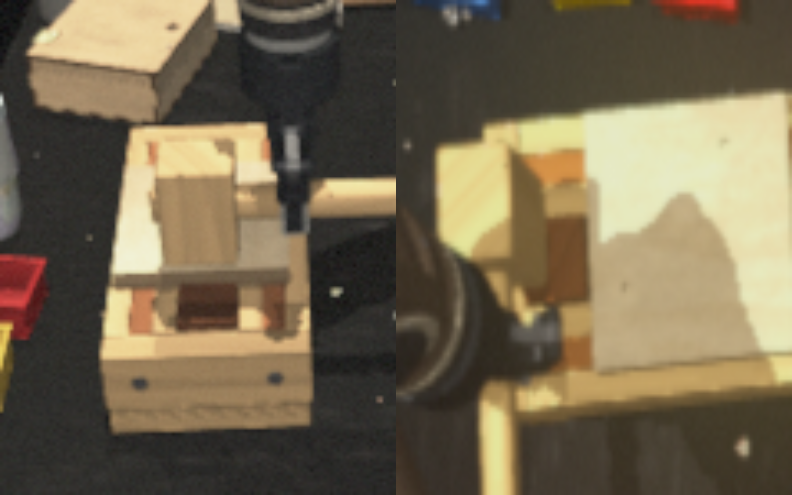

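The stop stands about 9.2 mm above the slab on both cameras, which is half of 18 mm, and the board has not moved. I'll take the mallet back to its original clear spot.

```bash
python3 -c "
from h import *
rel2([((.5094,-.1847,.175),tool(67.2)),((.5094,-.1847,-.01),tool(67.2))])"
```

```text
clock 20.75 tcp [0.4849 0.2872 0.153 ] rpy [179.81  -0.19  96.11] q [ 0.53  0.2  -0.05  1.32  0.    0.43] f [-0.2 -0.4 -3.7] open 0.0209
[-471.8  -25.8  -23.6] [ 0.14 -0.24 28.91]
[-472.4  -26.5  161.4] [ 0.14 -0.24 28.91]
```

Emit:
{"name": "move_arm", "arguments": {"series": "0 0 -0.022 0 0 0;-0.015 -0.001 -0.024 0 0 1;-0.045 -0.002 -0.024 0 0 3;-0.085 -0.005 -0.024 0 0 5.5;-0.13 -0.007 -0.024 0 0 8;-0.175 -0.01 -0.024 0 0 11;-0.22 -0.012 -0.024 0 0 14;-0.265 -0.015 -0.024 0 0 17;-0.31 -0.017 -0.024 0 0 20;-0.355 -0.02 -0.024 0 0 23;-0.395 -0.022 -0.024 0 0 25;-0.43 -0.024 -0.024 0 0 27;-0.455 -0.025 -0.024 0 0 28.5;-0.468 -0.026 -0.024 0 0 28.9;-0.472 -0.026 -0.024 0 0 28.9;-0.472 -0.026 -0.024 0 0 28.9;-0.472 -0.026 -0.024 0 0 28.9"}}

```text
clock: 22.45
tcp_pos: [0.507, -0.1855, 0.1746]
orientation: [-3.139, -0.0, 1.174]
ft_force: [0.2, 0.7, -3.3]
opening: 0.0206
```

```bash
python3 -c "
from h import *
rel2([((.5094,-.1847,-.01),tool(67.2))])
s=snap('side','s20');cv2.imwrite('pics/s20z.png',cv2.resize(s['img'][60:240,150:330],None,fx=3.3,fy=3.3))
W=cloud(s);Z=W[...,2];b=np.array(s['img'])
m=(np.abs(W[...,0]-.58)<.06)&(np.abs(W[...,1]+.21)<.08)&(Z>.1)&(Z<.30)&(b[...,2]>120)
print(np.nanpercentile(Z[m],[1,50,97,99.5]))"
```

```text
clock 22.45 tcp [ 0.507  -0.1855  0.1746] rpy [-1.7988e+02 -1.0000e-02  6.7280e+01] q [-0.35  0.16 -0.06  1.36  0.    0.05] f [ 0.2  0.7 -3.3] open 0.0206
[  1.6   2.3 184.6] [-0.12 -0.01  0.08]
[0.18638526 0.23726403 0.27474102 0.27595454]
```

View pics/s20z.png

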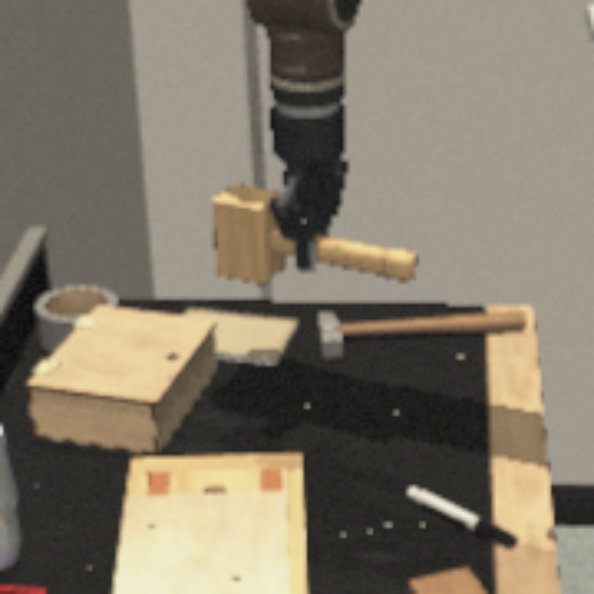

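The mallet is level above its old spot, face about 184 mm up. I'll lower it gently.

Emit:
{"name": "move_arm", "arguments": {"series": "0 0 0.03 0 0 0;0 0 0.07 0 0 0;0 0 0.11 0 0 0;0 0 0.14 0 0 0;0 0 0.16 0 0 0;0 0 0.17 0 0 0;0 0 0.175 0 0 0;0 0 0.179 0 0 0;0 0 0.182 0 0 0;0 0 0.184 0 0 0;0 0 0.184 0 0 0"}}

```text
clock: 23.6
tcp_pos: [0.5068, -0.1863, -0.0091]
orientation: [-3.14, 0.0, 1.173]
ft_force: [-0.1, -0.4, -4.1]
opening: 0.0209
```

```bash
python3 -c "
from h import *
rel2([])
s=snap('side','s21')
W=cloud(s);Z=W[...,2];b=np.array(s['img'])
m=(np.abs(W[...,0]-.58)<.06)&(np.abs(W[...,1]+.21)<.08)&(Z>.03)&(Z<.20)&(b[...,2]>120)
print(np.nanpercentile(Z[m],[1,50,90,97,99.5]))
cv2.imwrite('pics/s21z.png',cv2.resize(s['img'][80:220,170:310],None,fx=4,fy=4))"
```

```text
clock 23.6 tcp [ 0.5068 -0.1863 -0.0091] rpy [-1.7991e+02  1.0000e-02  6.7210e+01] q [-0.35  0.24 -0.37  0.96 -0.    0.05] f [-0.1 -0.4 -4.1] open 0.0209
[0.03108797 0.070244   0.09057143 0.0924637  0.11245005]
```

View pics/s21z.png

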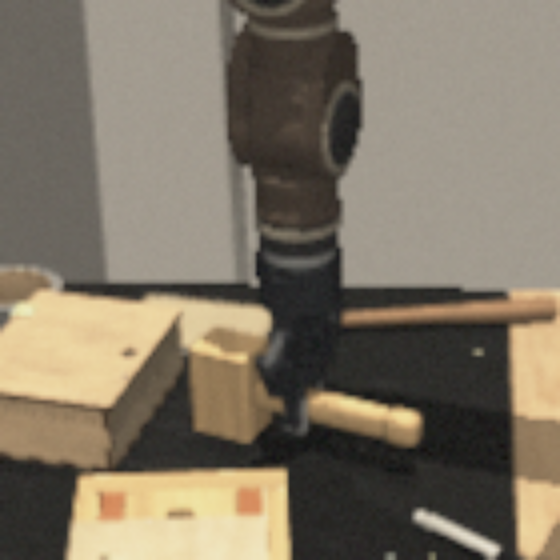

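Still carrying the weight and nearly down. I'll lower it a couple of millimetres more and watch the force.

Emit:
{"name": "move_arm", "arguments": {"series": "0 0 0.0008 0 0 0;0 0 0.0015 0 0 0;0 0 0.002 0 0 0;0 0 0.002 0 0 0"}}

```text
clock: 24.05
tcp_pos: [0.5068, -0.1864, -0.0101]
orientation: [-3.141, 0.0, 1.173]
ft_force: [-5.1, 1.8, 6.5]
opening: 0.0207
```

It is in contact now, with the force gone from -4 to +6.5 N. I'll release and rise straight up.

Emit:
{"name": "move_arm", "arguments": {"series": "0 0 0 0 0 0;0 0 0 0 0 0;0 0 0 0 0 0;0 0 0 0 0 0;0 0 0 0 0 0;0 0 0 0 0 0;0 0 -0.02 0 0 0;0 0 -0.06 0 0 0;0 0 -0.11 0 0 0;0 0 -0.16 0 0 0;0 0 -0.2 0 0 0", "gripper": 0}}

```text
clock: 25.15
tcp_pos: [0.5072, -0.1864, 0.1916]
orientation: [3.142, 0.0, 1.173]
ft_force: [1.5, -0.5, -0.4]
opening: 0.0853
```

Emit:
{"name": "move_arm", "arguments": {"series": "-0.02 -0.03 0 0 0 0;-0.02 -0.07 -0.02 0 0 0;-0.02 -0.11 -0.04 0 0 0;-0.02 -0.15 -0.06 0 0 0;-0.02 -0.18 -0.06 0 0 0;-0.02 -0.2 -0.06 0 0 0;-0.02 -0.2 -0.06 0 0 0;-0.02 -0.2 -0.06 0 0 0"}}

```text
clock: 25.95
tcp_pos: [0.3153, -0.1275, 0.2492]
orientation: [-3.141, 0.0, 1.173]
ft_force: [-0.1, -0.1, -0.5]
opening: 0.0853
```

```bash
python3 -c "
from m import *
meas('fin')
t=np.load('pics/fint.npz')
cv2.imwrite('pics/fin_top.png',np.array(t['img']));cv2.imwrite('pics/fin_side.png',np.load('pics/fins.npz')['img'])
a=np.load('pics/top0.npz')['img']
W=cloud(t);Z=W[...,2];b=t['img'];uu,vv=np.meshgrid(np.arange(512),np.arange(384))
W0=cloud(np.load('pics/top0.npz'))
for nm,w in (('before',W0),('after',W)):
    z=w[...,2];m=(uu>140)&(uu<210)&(vv>110)&(vv<190)&(z>.1)&(z<.115)
    print(nm,cv2.minAreaRect(np.ascontiguousarray(w[m][:,:2].astype(np.float32))), np.median(w[m],0))
    m=(uu>345)&(uu<385)&(vv>172)&(vv<262)&(z>.01)&(z<.04);print('hammer',m.sum(),w[m].mean(0),cv2.minAreaRect(np.ascontiguousarray(w[m][:,:2].astype(np.float32))))
    m=(uu>158)&(uu<205)&(vv>210)&(vv<246)&(z>.018)&(z<.04);print('sand',m.sum(),w[m].mean(0))
"
```

```text
clock 26.05 tcp [ 0.3157 -0.1277  0.2488] rpy [-1.7987e+02  1.0000e-02  6.7210e+01] q [-0.38 -0.21 -0.25  1.54 -0.    0.01] f [ 0.2 -0.1  0.1] open 0.0849
side stop n 166 [0.0957 0.0981 0.0999]
side board z 1081 0.1068
side slab z 732 0.0888
top stop n 235 [0.0966 0.0992 0.1018]
top board z 1908 0.1079
top slab z 852 0.0896
before ((0.5757750272750854, 0.17712566256523132), (0.1513533741235733, 0.16855084896087646), 6.100658893585205) [0.5745732  0.17344595 0.10782814]
hammer 788 [ 0.40878537 -0.41740762  0.01981312] ((0.3908844292163849, -0.41113486886024475), (0.2577193081378937, 0.09809515625238419), 3.721161365509033)
sand 775 [0.34450277 0.14956837 0.02824077]
after ((0.5755466818809509, 0.17827223241329193), (0.15124130249023438, 0.17008739709854126), 6.22881555557251) [0.57478969 0.17382633 0.10787003]
hammer 788 [ 0.40866066 -0.41945671  0.01974219] ((0.3903304934501648, -0.42032766342163086), (0.25635021924972534, 0.1002555787563324), 6.940152645111084)
sand 771 [0.34456702 0.14966559 0.02812914]
```

View pics/fin_top.png

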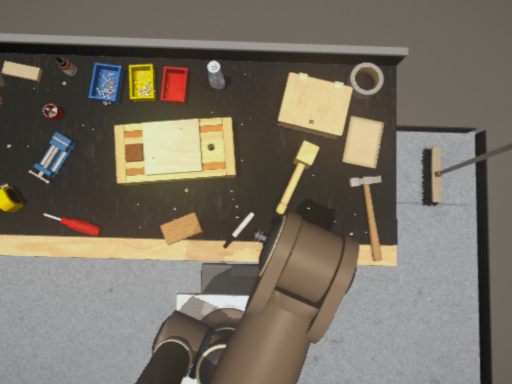

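View pics/fin_side.png

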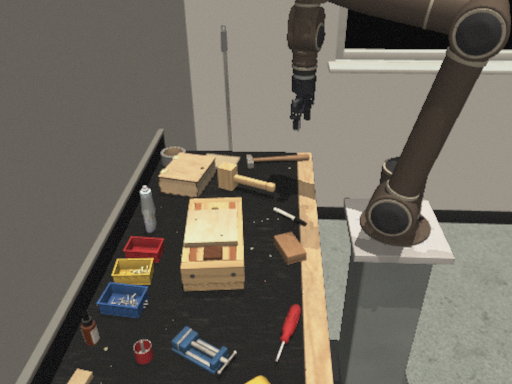

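The stop, board and sanding block check out. The hammer's centroid differs by about 2 mm, so I'll take a closer look at it.

```bash
python3 -c "
from h import *
uu,vv=np.meshgrid(np.arange(512),np.arange(384))
for n in ('top0','t10','t14','b1t','fint'):
    t=np.load('pics/%s.npz'%n);w=cloud(t);z=w[...,2]
    m=(uu>345)&(uu<390)&(vv>172)&(vv<262)&(z>.01)&(z<.04)
    o=[]
    for a,b in ((.29,.33),(.36,.40),(.43,.47),(.485,.52)):
        k=m&(w[...,0]>a)&(w[...,0]<b); o.append(w[k][:,1].mean().round(4) if k.any() else None)
    k=m&(w[...,0]>.48); print(n,o,'headx',w[k][:,0].mean().round(4) if k.any() else None)
"
```

```text
top0 [np.float64(-0.4345), np.float64(-0.4238), np.float64(-0.4134), np.float64(-0.3979)] headx 0.5037
t10 [np.float64(-0.4364), np.float64(-0.4257), np.float64(-0.4147), np.float64(-0.4084)] headx 0.5048
t14 [np.float64(-0.4363), np.float64(-0.426), np.float64(-0.4148), np.float64(-0.4002)] headx 0.5031
b1t [np.float64(-0.4364), np.float64(-0.4258), np.float64(-0.4151), np.float64(-0.4006)] headx 0.5032
fint [np.float64(-0.4363), np.float64(-0.4258), np.float64(-0.4149), np.float64(-0.4005)] headx 0.5033
```

The fall shifted the hammer about 2 mm. Nudging it back would risk moving it more, so I'll leave it and hand in.

```bash
python3 -c "
from h import *
print(env.sign_off())"
```

```text
the job is handed in; nothing more can be done
None
```

The stop is tapped down to about 9.2–9.5 mm above the slab, half the board's 18 mm, and the job is handed in at about 26 s. One thing went wrong: I dropped the mallet on the first try, and the fall shifted the hammer about 2 mm.

- **First grasp:** The reported TCP lies about 35 mm beyond the real fingertips, so I only pinched the top of the handle. The mallet toppled with its handle on the hammer.
- **Recovery:** I gripped the mallet by its head, stood it upright and regripped the handle at the right depth.
- **Blows:** Three brisk blows with the head overhanging away from the board. The stop went from 31.5 mm to about 22, then 13.5, then 9.2 mm.
- **Mallet:** It stands upright on the bench in its old spot, clear of the slab. The gripper is open and touching nothing.

**Last checks:** Both cameras agree on the stop height. The board and the sanding block read unmoved to within about 1 mm. I judged the hammer's 2 mm shift not worth nudging back. I did not record peak forces during the blows, only the readings after each one, which were a few newtons.

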